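# Lift the hot degchi cover off with the hook lifter

### The job

The aluminium cover on the degchi is hot, so take the hook lifter by its wooden grip, swing its curved hook through the cover's upright ring until the ring sits about the middle of the bend, and lift the cover off. Lower it, still on the hook, flat onto the middle of the cork trivet, then swing the hook back out of the ring and stand the lifter upright on the stool. Never touch the cover with the gripper or the arm, and leave the pressure cooker lid, the brush and the bowls where they are.

Things in the scene. Friction and masses are not known exactly. Their poses are not given: they have to be found in the camera images.
- lifter_grip (a point): Middle of the wooden grip of the lid lifter, a loose 0.14 kg tool standing upright on the stool. Square bar 22 x 22 mm, faces square to x and y, from 8 to 95 mm above the lifter's underside; this point is at 65 mm. z up along the grip. Under the grip: round steel guard, 36 mm across, 8 mm thick, on which it stands. The hook grows from the guard's side.
- lifter_arc (a point): Centre of the hook's curve, x +31.5, y +5.6 mm from the grip's axis (lifter's axes), 4 mm above the lifter's underside. The hook is 8 mm round steel wire lying level at this height, 32 mm centre-line radius, running counter-clockwise from above 160 degrees round this point from the guard (bearing 190, counter-clockwise from x) to its tip (bearing 350).
- lifter_tip (a point): Rounded free end of the hook: x +63, y 0 mm from the grip's axis, 4 mm above the underside (61 mm below the grip point). Turning the lifter counter-clockwise, seen from above, about the vertical line through the curve's centre drives the tip forward along its own arc.
- lifter_bend (a point): Point on the hook wire's centre line half-way round the bend (bearing 270 degrees from the curve's centre): x +31.5, y -26.4 mm from the grip's axis, 4 mm above the underside. The axes are the lifter's; the wire runs along x here.
- cover: Loose round aluminium cover on the degchi, about 0.22 kg. Origin at the centre of its underside, z up. A 132 mm wide, 8 mm deep step sits in the pot's mouth with about 6 mm play; above it a 168 mm wide, 4 mm plate rests on the rim, its top 12 mm above the origin. On its centre stands a fixed upright steel ring, in the cover's y-z plane; the hole's axis is x.
- cover_ring (a point): Centre of the hole of the cover's upright ring, 34 mm above the cover's underside and 22 mm above the plate. The hole is 24 mm across, the ring 36 mm outside and of round wire 6 mm thick. x axis = axis of the hole; either side will do for the hook.
- degchi: Round aluminium pot, heavy and immovable, standing on the stool. Origin at the centre of its underside; 162 mm diameter over the rim, rim 85 mm above the origin. With the cover on, the cover's underside is 77 mm above the degchi's.
- trivet: Round cork trivet fixed on the stool, 184 mm diameter, 8 mm thick. Origin at the centre of its underside.
- stool: Low wooden stool, fixed; flat top 516 mm (x) by 840 mm (y), 50 mm above the origin, which is on the work surface under its centre. All of the things here stand on it.
- cooker_lid: Bystander: steel pressure cooker lid, loose, 210 mm diameter, 50 mm high at its weight valve, with a black handle carrying a release button, reaching 200 mm from the centre along its y axis. Origin at the centre of its underside.
- brush: Bystander: plastic scrub brush, loose, 50 x 130 mm, 70 mm high with its bow handle. Origin at the centre of its underside.
- bowls: Bystander: nested stack of three steel bowls (moves as one), 112 mm diameter, 67 mm high. Origin at the centre of its underside.
Not all that is in view belongs to the job. Leave any yellow look-alike of the part that bears lifter_grip alone.

How it is judged (in metres and radians):
On the way, in this order (a step that is already met when the one before it is completed fails the run):
1. the hook passes through the cover's ring, the ring about the middle of the bend (within 18 mm) (distance between cover_ring and lifter_bend below 0.018 m and angle between the x axis of lifter_grip and the x axis of cover, either way round below 0.6 rad), for 0.2 s.
2. the cover hangs on the hook, its underside at least 10 mm above the degchi's rim (distance between cover_ring and lifter_bend below 0.025 m and z of cover in the frame of degchi above 0.095 m), for 0.2 s.
3. the cover lies flat on the trivet, centred within 30 mm, with the hook still through its ring (distance between cover_ring and lifter_bend below 0.025 m and horizontal distance between cover and trivet below 0.03 m and z of cover in the frame of trivet below 0.011 m and angle between cover's own z axis and vertical below 0.06 rad), for 0.2 s.
At the end, for the whole second after the job is handed in: The cover lies flat and still on the trivet, its centre within 30 mm of the trivet's, with the hook out of its ring, and the lifter stands upright (within 0.1 rad) with its underside on the stool's top (horizontal distance between cover and trivet below 0.03 m and z of cover in the frame of trivet below 0.011 m and angle between cover's own z axis and vertical below 0.06 rad and linear speed of cover below 0.02 m/s and angle between lifter_grip's own z axis and vertical below 0.1 rad and z of lifter_grip in the frame of stool between 0.11 and 0.119 m); the robot touches nothing.
It fails at once if the gripper or arm touches the hot cover (contact force between any of the fingers, the arm and cover above 1 N).
It fails at once if the pressure cooker lid, brush or bowls are shifted more than 25 mm (distance of any of cooker_lid, brush, bowls from where it was at the start of the episode above 0.025 m).
It also fails if it takes over 69 s, if anything falls off the work surface, if the arm or the gripper's body presses on something with over 40 N, if the wrist force passes 120 N, or if a joint passes its speed limit or range.

### The arm

A 6-joint arm with a two-finger parallel gripper is mounted at the origin on the work surface. World frame = base frame: x ahead of the robot, y to its left, z up, the work surface at z = 0. Lengths are in mm, angles in rad, forces in N, time in s.
With the tool pointing down it reaches from about 200 to 875 mm from the base axis. Payload 3.4 kg.
Tool frame: the origin (TCP) lies on the front face of the gripper's body, between the roots of the fingers; the fingertips stand 97 mm ahead of it and the grasp point (between the pads) lies 78 mm ahead of it; x points along the fingers, y is the direction in which the jaws open and shut, and the axes are right-handed (so a half turn about x gives the same grasp; the last joint's range is limited). The gripper opens to 94 mm and grips with 3 to 60 N. Pads are 16 mm wide; open, the fingers measure 119 mm over their backs; the gripper's body (75 mm by 177 mm) begins 78 mm behind the grasp point.
Start: joints at [-1.297, 0.276, 1.505, -0, 1.361, -0.121], TCP at [221.159, -530.796, 302.693] pointing down, gripper open.
Joint ranges: [-2.89, 2.89], [-0.75, 2.08], [0.22, 2.7], [-1.18, 4.32], [0.11, 2.71], [-2.7, 2.7]. Speed limits (rad/s): [2.57, 2.57, 3.14, 3.14, 3.14, 3.14].

### API

Orientations are given as [roll, pitch, yaw] about the fixed x, y, z axes, in that order (R = Rz(yaw) Ry(pitch) Rx(roll)).
In Python, from bench import * gives the robot as it stands.
- The arm moves only by the shell command python3 -m handwheel 'ROWS' [OPENING] [FORCE]. ROWS is JSON, a list of rows, each an object of numbers: "x", "y", "z": the shift along the tool's x, y, z in mm; "turn": the turn about the tool's x in rad. A call has 1 to 5 rows; each row shifts and turns the pose as measured when the row begins, along the tool's axes as they then stand; what a row does not reach is not made up. A row lasts 1/10 s, in which the tool goes at most 50 mm and 8.59 degrees, less where a joint would pass 70% of its speed; a pose out of reach is approached as far as the arm can. A call with a gripper value outside its range is refused whole. OPENING is the opening, from 0 (shut) to 1 (fully open), set as the call begins (- or left out, the last holds). The fingers move at their own pace and stop on an object; FORCE is the grip in N (left out, the last holds). Time passes only in rows, so rows that do not move let the fingers close. It gives the time, the measured TCP pose, the force and the opening at its end, in the units of the state.
- sense(): the state, without advancing time (a new reading comes with each control period).
- read_camera(name): name is "scene" or "top"; returns the picture (480x640x3 uint8, red, green, blue); there is no depth.
- get_calibration(name): a dict with "fx", "fy", "cx", "cy" (pixels), "dist_coeffs" ([k1, k2, p1, p2, k3] as OpenCV has them; the pictures are not rectified), "rvec" (rotation vector, rad) and "tvec" (3), from world to camera coordinates, as OpenCV has them. Camera axes: x right, y down, z forward; pixel columns grow to the right and rows downward; lengths in mm; the calibration is good to about 2 mm. A picture is of the moment at which its call begins. get_calibration takes no time and is no camera call.
- hand_in(): hands the job in, once; it reports no verdict.
The state is a dict: "time": time; "qpos": joint angles; "joint_velocities": joint speeds; "joint_torque": joint torques, N m; "eef_pos": TCP position; "tcp_rot": TCP orientation; "force": force on the tool from outside, world axes, zero at the start; "moment": the same for the moment, N m; "finger_gap": finger opening in mm.
Only numpy, scipy, OpenCV 4.12 (cv2) and the standard library are available. Lean on these libraries where they do the work, as an engineer would, in place of code of your own. Each camera call takes 0.05 s, during which the arm holds its last target.

## Working session

There is one attempt and no reset: what is moved stays moved. The work goes in short steps, Python scripts to look and compute and a shell command to move; the robot and the scene stay as the last step left them, time stands still between calls to the robot, and variables do not carry over. Pictures are saved under pics/ and viewed, and the job is handed in when it is done.

```bash
mkdir -p pics; ls; python3 - <<'E'
from bench import *
import cv2
for n in ["scene","top"]:
    im=read_camera(n); cv2.imwrite(f"pics/{n}0.png",im[:,:,::-1]); print(n,get_calibration(n))
print(sense())
E
```

```text
pics
scene {'fx': 558.1089251706705, 'fy': 558.1089251706705, 'cx': 317.3420538388305, 'cy': 231.77654828119273, 'dist_coeffs': array([-0.03017614,  0.        ,  0.        ,  0.        ,  0.        ]), 'rvec': array([ 1.13775238,  2.15668728, -1.1364775 ]), 'tvec': array([ 318.95503397, -100.61396253, 1796.83250727])}
top {'fx': 442.72191838217435, 'fy': 442.72191838217435, 'cx': 319.5907288626862, 'cy': 238.55356182388, 'dist_coeffs': array([-0.01352775,  0.        ,  0.        ,  0.        ,  0.        ]), 'rvec': array([ 2.11320274, -2.1657389 ,  0.11075259]), 'tvec': array([ -29.718498  ,  493.64818696, 1024.44458557])}
{'time': 0.1, 'qpos': array([-1.29702423e+00,  2.76500660e-01,  1.50596757e+00,  2.70052441e-05,
        1.36071804e+00, -1.20988245e-01]), 'joint_velocities': array([ 0.00010782, -0.00248745, -0.00223369, -0.00124925,  0.00021364,
       -0.00057414]), 'joint_torque': array([ 8.06299031e-04, -4.05456984e+01, -2.37778348e+01,  7.01585691e-02,
        2.99032673e-02, -4.34790388e-05]), 'eef_pos': array([ 221.05173176, -530.43692106,  301.92438901]), 'tcp_rot': array([-1.70835078,  1.5692025 ,  1.82799657]), 'force': array([ 0.01855135, -0.3999125 ,  0.06148087]), 'moment': array([ 0.01984361, -0.01239515, -0.00274743]), 'finger_gap': 93.88787645238259}
```

View pics/scene0.png

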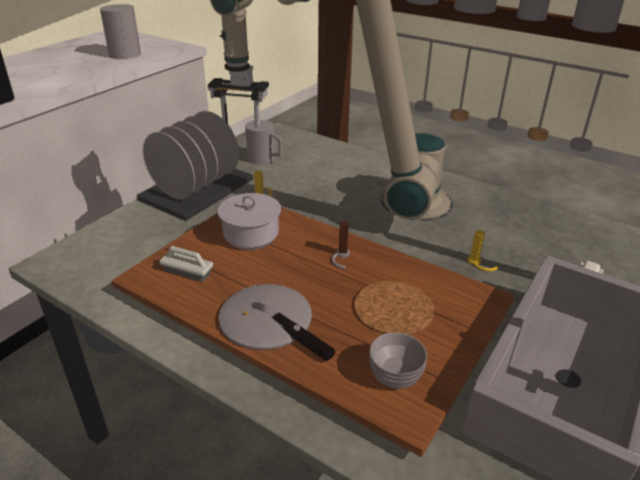

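View pics/top0.png

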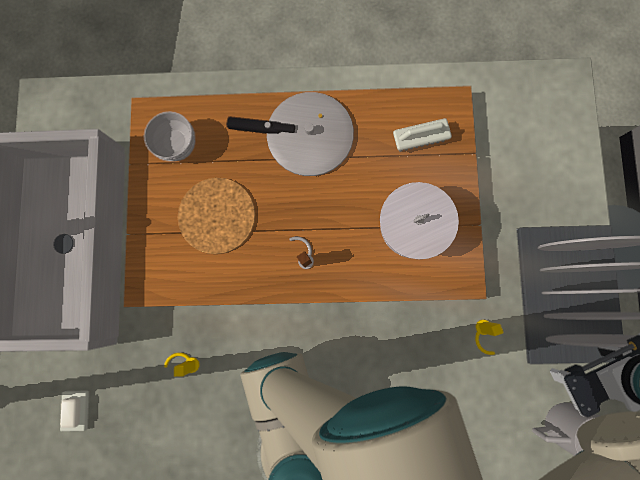

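The top view shows the brown lifter near (305,258), the covered pot near (419,220), and the trivet near (217,216). I'll zoom in for detail.

```bash
python3 - <<'E'
import cv2, numpy as np
t=cv2.imread('pics/top0.png'); s=cv2.imread('pics/scene0.png')
f=lambda i,x,y,w,h,k:cv2.resize(i[y:y+h,x:x+w],None,fx=k,fy=k,interpolation=cv2.INTER_CUBIC)
a=f(t,280,225,80,60,5);b=f(t,375,175,80,90,4)[:300,:320]
c=f(s,310,210,80,60,5);d=f(s,210,190,80,60,5)[:, :320]
b=f(t,379,180,80,75,4)
cv2.imwrite('pics/zoom.png',np.vstack([np.hstack([a,cv2.copyMakeBorder(b,0,0,0,80,0)]),np.hstack([c,cv2.copyMakeBorder(d,0,0,0,80,0)])]))
E
```

```text
(no output)
```

View pics/zoom.png

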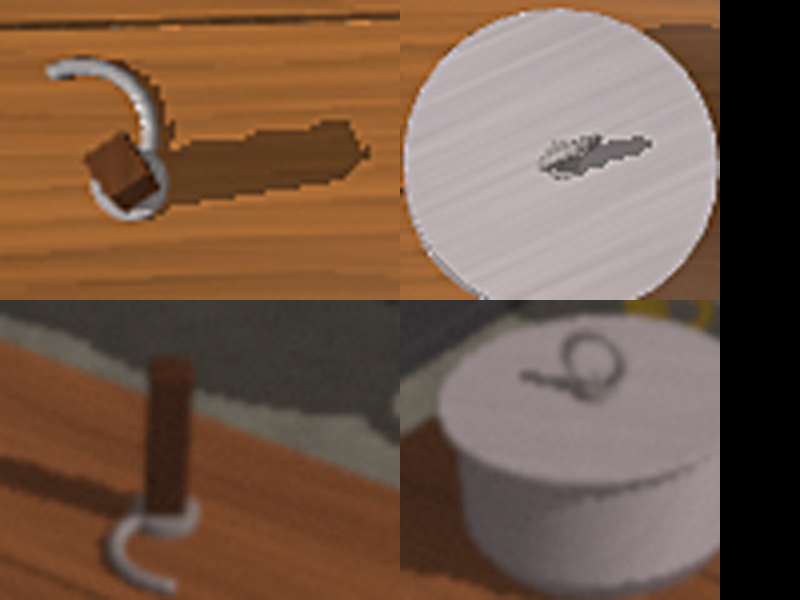

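```bash
cat > h.py <<'E'
import numpy as np, cv2
from bench import *
def cal(n):
    c=get_calibration(n); K=np.array([[c['fx'],0,c['cx']],[0,c['fy'],c['cy']],[0,0,1]]); R=cv2.Rodrigues(np.array(c['rvec']))[0]
    return K,np.array(c['dist_coeffs']),R,np.array(c['tvec']).ravel(),np.array(c['rvec'])
def ray(n,px):
    K,D,R,t,_=cal(n); u=cv2.undistortPoints(np.array([[px]],float),K,D)[0,0]
    return -R.T@t, R.T@np.array([u[0],u[1],1])
def plane(n,px,z):
    o,d=ray(n,px); return o+d*(z-o[2])/d[2]
def proj(n,P):
    K,D,R,t,r=cal(n); return cv2.projectPoints(np.array(P,float).reshape(-1,3),r,t,K,D)[0][:,0]
def tri(p1,p2):
    o1,d1=ray('top',p1);o2,d2=ray('scene',p2);d1/=np.linalg.norm(d1);d2/=np.linalg.norm(d2)
    s=np.linalg.lstsq(np.c_[d1,-d2],o2-o1,rcond=None)[0];a=o1+s[0]*d1;b=o2+s[1]*d2
    return (a+b)/2,np.linalg.norm(a-b)
def circ(P):
    A=np.c_[2*P[:,:2],np.ones(len(P))];s=np.linalg.lstsq(A,(P[:,:2]**2).sum(1),rcond=None)[0]
    return s[:2],np.sqrt(s[2]+s[:2]@s[:2])
E
python3 - <<'E'
from h import *
t=cv2.imread('pics/top0.png'); hsv=cv2.cvtColor(t,cv2.COLOR_BGR2HSV)
print('guard',plane('top',(305.8,262.6),54),'griptop',plane('top',(304,256.4),145),'tip',plane('top',(290,239.6),54))
def blob(m,x,y):
    m=cv2.morphologyEx(m.astype(np.uint8)*255,cv2.MORPH_OPEN,np.ones((3,3)))
    cs,_=cv2.findContours(m,cv2.RETR_EXTERNAL,cv2.CHAIN_APPROX_NONE)
    for c in cs:
        if cv2.contourArea(c)>500 and cv2.pointPolygonTest(c,(x,y),False)>0: return c[:,0].astype(float)
m=(hsv[...,1]<50)&(hsv[...,2]>120)
c=blob(m,400,200); h=cv2.convexHull(c.astype(np.float32))[:,0]
P=np.array([plane('top',p,139) for p in h]);print('cover',circ(P), len(P))
# trivet
cork=hsv[217-25:217+25,200:240].reshape(-1,3); print(np.median(cork,0),hsv[160,220],hsv[270,220])
for z in (0,):
    m2=np.zeros(m.shape,bool)
    lab=cv2.cvtColor(t,cv2.COLOR_BGR2LAB).astype(int)
    print(lab[216,217],lab[170,270],np.median(lab[192:240,200:240].reshape(-1,3),0))
E
```

```text
guard [434.38946948  -9.12702319  54.        ] griptop [440.44844179 -10.98627761 145.        ] tip [489.22360329  26.90258972  54.        ]
cover (array([ 512.55174074, -257.25812714]), np.float64(83.87684817417887)) 38
[ 15. 150. 173.] [ 14 173 118] [ 14 175 165]
[129 142 160] [121 146 165] [142. 142. 164.]
```

```bash
python3 - <<'E'
import cv2, numpy as np
t=cv2.imread('pics/top0.png'); s=cv2.imread('pics/scene0.png')
f=lambda i,x,y,w,h,k:cv2.resize(i[y:y+h,x:x+w],None,fx=k,fy=k,interpolation=cv2.INTER_NEAREST)
cv2.imwrite('pics/zoom2.png',np.hstack([f(t,405,200,40,40,10),f(s,230,188,40,40,10)]))
cv2.imwrite('pics/zoom3.png',np.hstack([f(t,285,232,40,40,10),f(s,325,220,40,56,10)[:400]]))
E
```

```text
(no output)
```

View pics/zoom2.png

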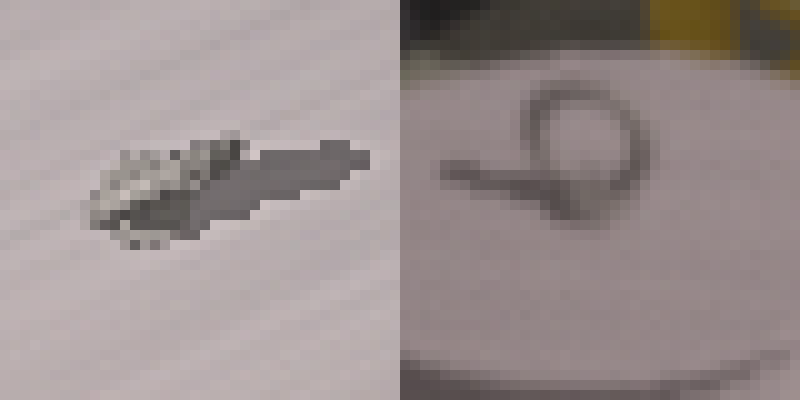

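View pics/zoom3.png

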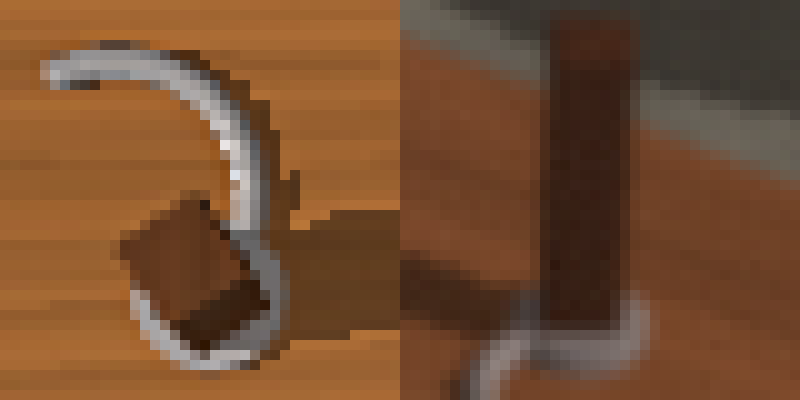

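```bash
python3 - <<'E'
from h import *
t=cv2.imread('pics/top0.png'); hsv=cv2.cvtColor(t,cv2.COLOR_BGR2HSV).astype(int)
# wire
m=(hsv[...,1]<90)&(hsv[...,2]>90)
roi=np.zeros(m.shape,bool); roi[234:256,287:314]=1
v,u=np.nonzero(m&roi)
P=np.array([plane('top',(a,b),54) for a,b in zip(u,v)]); cc,r=circ(P); print('arc',cc,r,len(P))
g=plane('top',(305.5,260.7),56)[:2]; gt=plane('top',(303.5,256),145)[:2]
print('guard',g,gt)
for G in (g,gt,(g+gt)/2):
    d=cc-G; print('dist',np.linalg.norm(d),'yaw',np.degrees(np.arctan2(d[1],d[0])-np.arctan2(5.6,31.5)))
tip=plane('top',(289,238.6),54)[:2];print('tip',tip,np.degrees(np.arctan2(*(tip-g)[::-1])),np.linalg.norm(tip-g))
# grip top corners px zoom3
C=[plane('top',(a/10+285-.5,b/10+232-.5),145)[:2] for a,b in [(120,242),(200,193),(258,270),(178,325)]]
C=np.array(C);print(C.mean(0));e=np.diff(np.vstack([C,C[:1]]),axis=0);print(np.linalg.norm(e,axis=1),np.degrees(np.arctan2(e[:,1],e[:,0])))
# scene check of grip
print(proj('top',[[g[0],g[1],145]]),proj('scene',[[g[0],g[1],145],[g[0],g[1],58]]))
# ring
a=plane('top',(413.8,220.8),161)[:2];b=plane('top',(428.3,214.3),161)[:2];print('ring',a,b,(a+b)/2,np.linalg.norm(b-a),np.degrees(np.arctan2(*(b-a)[::-1])))
# trivet
P=np.array([plane('top',p,58) for p in [(178,216),(257,216),(217,178)]]);print(P)
ms=cv2.absdiff(t,cv2.GaussianBlur(t,(0,0),2)).max(2); 
tex=cv2.GaussianBlur(ms.astype(np.float32),(0,0),2)>9
tex=cv2.morphologyEx(tex.astype(np.uint8),cv2.MORPH_OPEN,np.ones((9,9)))
n,l,st,ce=cv2.connectedComponentsWithStats(tex); k=l[216,217]; print(k,st[k],ce[k],plane('top',ce[k],58))
E
```

```text
arc [463.38485866  12.23700683] 29.996882734649322 98
guard [438.66110259  -8.63167793] [441.32629286  -9.93998839]
dist 32.35376512085221 yaw 30.08625068874944
dist 31.2793772672022 yaw 35.07279647254256
dist 31.786460183601307 yaw 32.537400346511475
tip [491.64712004  29.21708945] 35.538832039993224 65.1156451008151
[438.68742239  -9.67608655]
[19.8874721  20.56935766 20.5227006  21.58715665] [ -59.7746274  -144.30396794  123.21120512   33.82048957]
[[302.90624905 257.26800975]] [[343.96995549 223.23013824]
 [342.74366526 250.93278111]]
ring [ 507.80810038 -243.25212615] [ 520.76529915 -274.15955489] [ 514.28669977 -258.70584052] 33.51355175329997 -67.2553001746455
[[552.14307516 291.85303895  58.        ]
 [546.78339074 103.62709588  58.        ]
 [641.79022196 199.39550255  58.        ]]
14 [ 177  178   86   77 4424] [220.32368897 216.00632911] [549.24102491 190.67491153  58.        ]
```

```bash
python3 - <<'E'
import cv2, numpy as np
t=cv2.imread('pics/top0.png')
cv2.imwrite('pics/zoom4.png',cv2.resize(t[170:265,165:270],None,fx=6,fy=6,interpolation=cv2.INTER_NEAREST))
E
```

```text
(no output)
```

View pics/zoom4.png

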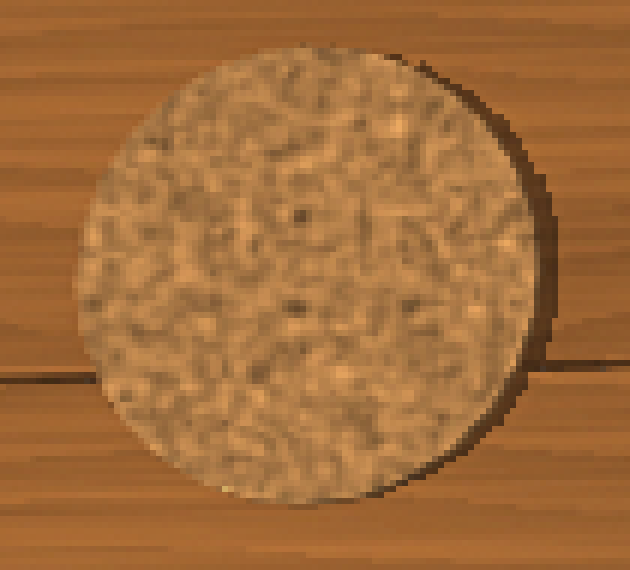

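```bash
cat >> h.py <<'E'
from scipy.spatial.transform import Rotation as Ro
def st():
    s=sense(); R=Ro.from_euler('xyz',s['tcp_rot']).as_matrix(); return s,np.array(s['eef_pos']),R
def phi(R): return np.degrees(np.arctan2(R[1,1],R[0,1]))
def wrap(a,m=360): return (a+m/2)%m-m/2
def rows(target,ph=None,n=None,maxd=48,maxt=0.14):
    """print tool-frame rows to go to TCP target (world), jaw yaw ph deg"""
    s,p,R=st(); d=np.array(target)-p; cur=phi(R); dt=0 if ph is None else -np.radians(wrap(ph-cur))
    k=n or int(max(np.ceil(np.linalg.norm(d)/maxd),np.ceil(abs(dt)/maxt),1))
    print('t',round(s['time'],2),'pos',p.round(1),'phi',round(cur,2),'tiltx',R[:,0].round(3),'F',np.round(s['force'],1),'gap',round(s['finger_gap'],1),'q',np.round(s['qpos'],2))
    print('d',d.round(1),'turn',round(dt,3),'rows',k)
    out=[]
    for i in range(k):
        v=R.T@(d/k); out.append('{"x":%.1f,"y":%.1f,"z":%.1f,"turn":%.3f}'%(*v,dt/k)); R=R@Ro.from_rotvec([dt/k,0,0]).as_matrix()
    for i in range(0,k,5): print('['+','.join(out[i:i+5])+']')
E
python3 - <<'E'
from h import *
print(plane('top',(215.75,215.2),58))
rows([438.7,-9.2,290])
# cover texture stripe direction
t=cv2.imread('pics/top0.png',0).astype(np.float32)
gx=cv2.Sobel(t,cv2.CV_32F,1,0);gy=cv2.Sobel(t,cv2.CV_32F,0,1)
m=np.zeros(t.shape,np.uint8);cv2.circle(m,(419,220),34,1,-1);cv2.ellipse(m,(425,218),(22,12),0,0,360,0,-1);m=m>0
a=0.5*np.degrees(np.arctan2(2*(gx*gy)[m].sum(),(gx**2-gy**2)[m].sum()));a+=90
d=np.array([np.cos(np.radians(a)),np.sin(np.radians(a))])*20
p=plane('top',(419-d[0],220-d[1]),139);q=plane('top',(419+d[0],220+d[1]),139);print('stripe',a,np.degrees(np.arctan2(*(q-p)[1::-1])))
# scene ring extremes
for ps in [((413.8,220.8),(243.2,202)),((428.3,214.3),(253.8,203))]: print(tri(*ps))
for yaw in (12,18,23,28):
    y=np.array([-np.sin(np.radians(yaw)),np.cos(np.radians(yaw)),0]);c=np.array([513,-257.8,161])
    print(yaw,proj('top',[c+y*15,c-y*15,c+[0,0,15],c-[0,0,15]]).round(1).tolist(),proj('scene',[c+y*15,c-y*15,c+[0,0,15],c-[0,0,15]]).round(1).tolist())
E
```

```text
[551.48746517 201.58688541  58.        ]
t 0.1 pos [ 221.1 -530.4  301.9] phi -67.38 tiltx [-0.     0.002 -1.   ] F [ 0.  -0.4  0.1] gap 93.9 q [-1.3   0.28  1.51  0.    1.36 -0.12]
d [217.6 521.2 -11.9] turn 0 rows 12
[{"x":1.1,"y":-33.1,"z":-33.4,"turn":0.000},{"x":1.1,"y":-33.1,"z":-33.4,"turn":0.000},{"x":1.1,"y":-33.1,"z":-33.4,"turn":0.000},{"x":1.1,"y":-33.1,"z":-33.4,"turn":0.000},{"x":1.1,"y":-33.1,"z":-33.4,"turn":0.000}]
[{"x":1.1,"y":-33.1,"z":-33.4,"turn":0.000},{"x":1.1,"y":-33.1,"z":-33.4,"turn":0.000},{"x":1.1,"y":-33.1,"z":-33.4,"turn":0.000},{"x":1.1,"y":-33.1,"z":-33.4,"turn":0.000},{"x":1.1,"y":-33.1,"z":-33.4,"turn":0.000}]
[{"x":1.1,"y":-33.1,"z":-33.4,"turn":0.000},{"x":1.1,"y":-33.1,"z":-33.4,"turn":0.000}]
stripe 158.57352 110.03187020730356
(array([ 516.86109071, -256.25568901,  157.16735725]), np.float64(28.87685491586375))
(array([ 512.7015638 , -261.11691449,  158.76712297]), np.float64(30.719038369986666))
12 [[413.7, 219.8], [427.6, 216.5], [422.1, 216.9], [419.3, 219.4]] [[254.1, 202.3], [244.0, 200.0], [248.7, 196.2], [249.3, 206.0]]
18 [[413.9, 220.5], [427.4, 215.8], [422.1, 216.9], [419.3, 219.4]] [[254.3, 202.0], [243.7, 200.3], [248.7, 196.2], [249.3, 206.0]]
23 [[414.2, 221.1], [427.1, 215.2], [422.1, 216.9], [419.3, 219.4]] [[254.5, 201.8], [243.5, 200.5], [248.7, 196.2], [249.3, 206.0]]
28 [[414.5, 221.7], [426.8, 214.7], [422.1, 216.9], [419.3, 219.4]] [[254.6, 201.5], [243.4, 200.8], [248.7, 196.2], [249.3, 206.0]]
```

```bash
python3 - <<'E'
from h import *
rows([438.7,-9.2,270],33,n=14)
E
```

```text
t 0.1 pos [ 221.1 -530.4  301.9] phi -67.38 tiltx [-0.     0.002 -1.   ] F [ 0.  -0.4  0.1] gap 93.9 q [-1.3   0.28  1.51  0.    1.36 -0.12]
d [217.6 521.2 -31.9] turn -1.752 rows 14
[{"x":2.3,"y":-28.4,"z":-28.7,"turn":-0.125},{"x":2.3,"y":-24.6,"z":-32.0,"turn":-0.125},{"x":2.3,"y":-20.4,"z":-34.8,"turn":-0.125},{"x":2.3,"y":-15.9,"z":-37.1,"turn":-0.125},{"x":2.3,"y":-11.1,"z":-38.8,"turn":-0.125}]
[{"x":2.3,"y":-6.2,"z":-39.9,"turn":-0.125},{"x":2.3,"y":-1.2,"z":-40.3,"turn":-0.125},{"x":2.3,"y":3.8,"z":-40.2,"turn":-0.125},{"x":2.3,"y":8.8,"z":-39.4,"turn":-0.125},{"x":2.3,"y":13.7,"z":-38.0,"turn":-0.125}]
[{"x":2.3,"y":18.3,"z":-36.0,"turn":-0.125},{"x":2.3,"y":22.7,"z":-33.4,"turn":-0.125},{"x":2.3,"y":26.6,"z":-30.3,"turn":-0.125},{"x":2.3,"y":30.2,"z":-26.7,"turn":-0.125}]
```

```bash
python3 -m handwheel '[{"x":0,"y":-28,"z":-29,"turn":-0.125},{"x":0,"y":-25,"z":-32,"turn":-0.125},{"x":0,"y":-20,"z":-35,"turn":-0.125},{"x":0,"y":-16,"z":-37,"turn":-0.125},{"x":0,"y":-11,"z":-39,"turn":-0.125}]' 1 50
python3 - <<'E'
from h import *
rows([438.7,-9.2,270],33,n=10)
E
```

```text
time: 0.6
eef_pos: [298.4, -342.3, 298.5]
tcp_rot: [-2.07, 1.566, 2.107]
force: [1.4, -0.5, 0.6]
finger_gap: 94.0
t 0.6 pos [ 298.4 -342.3  298.5] phi -30.66 tiltx [-0.002  0.004 -1.   ] F [ 1.4 -0.5  0.6] gap 94.0 q [-1.01  0.1   1.75  0.    1.3  -0.47]
d [140.3 333.1 -28.5] turn -1.111 rows 10
[{"x":2.9,"y":-4.9,"z":-35.8,"turn":-0.111},{"x":2.9,"y":-0.9,"z":-36.1,"turn":-0.111},{"x":2.9,"y":3.1,"z":-36.0,"turn":-0.111},{"x":2.9,"y":7.1,"z":-35.4,"turn":-0.111},{"x":2.9,"y":11.0,"z":-34.4,"turn":-0.111}]
[{"x":2.9,"y":14.7,"z":-33.0,"turn":-0.111},{"x":2.9,"y":18.3,"z":-31.2,"turn":-0.111},{"x":2.9,"y":21.6,"z":-28.9,"turn":-0.111},{"x":2.9,"y":24.7,"z":-26.4,"turn":-0.111},{"x":2.9,"y":27.5,"z":-23.5,"turn":-0.111}]
```

```bash
python3 -m handwheel '[{"x":3,"y":-5,"z":-36,"turn":-0.111},{"x":3,"y":-1,"z":-36,"turn":-0.111},{"x":3,"y":3,"z":-36,"turn":-0.111},{"x":3,"y":7,"z":-35.5,"turn":-0.111},{"x":3,"y":11,"z":-34.5,"turn":-0.111}]'
python3 - <<'E'
from h import *
rows([438.7,-9.2,270],33,n=5)
E
```

```text
time: 1.1
eef_pos: [367.6, -166.3, 282.8]
tcp_rot: [-2.755, 1.565, 1.999]
force: [-0.4, 0.6, -0.2]
finger_gap: 94.1
t 1.1 pos [ 367.6 -166.3  282.8] phi 2.43 tiltx [-0.002  0.005 -1.   ] F [-0.4  0.6 -0.2] gap 94.1 q [-0.6   0.03  1.86  0.    1.25 -0.64]
d [ 71.1 157.1 -12.8] turn -0.534 rows 5
[{"x":2.7,"y":15.5,"z":-30.8,"turn":-0.107},{"x":2.7,"y":18.7,"z":-28.9,"turn":-0.107},{"x":2.7,"y":21.7,"z":-26.8,"turn":-0.107},{"x":2.7,"y":24.4,"z":-24.3,"turn":-0.107},{"x":2.7,"y":26.9,"z":-21.6,"turn":-0.107}]
```

```bash
python3 -m handwheel '[{"x":3,"y":15.5,"z":-31,"turn":-0.107},{"x":3,"y":19,"z":-29,"turn":-0.107},{"x":3,"y":22,"z":-27,"turn":-0.107},{"x":2,"y":24,"z":-24,"turn":-0.107},{"x":2,"y":27,"z":-21.5,"turn":-0.107}]'
python3 - <<'E'
from h import *
im=read_camera('top');cv2.imwrite('pics/t1.png',cv2.resize(im[180:300,240:400,::-1],None,fx=5,fy=5)[:600])
im=read_camera('scene');cv2.imwrite('pics/s1.png',cv2.resize(im[150:290,260:440,::-1],None,fx=4,fy=4)[:600])
rows([438.7,-9.2,230],33)
E
```

```text
time: 1.6
eef_pos: [437.7, -0.4, 269.0]
tcp_rot: [-3.126, 1.564, 2.187]
force: [0.1, 0.1, -0.4]
finger_gap: 93.5
t 1.7 pos [438.3   1.2 268.7] phi 34.48 tiltx [-0.004  0.008 -1.   ] F [-0.5  0.5  0.3] gap 93.6 q [-0.16  0.09  1.83  0.01  1.22 -0.77]
d [  0.4 -10.4 -38.7] turn 0.026 rows 1
[{"x":38.6,"y":-5.6,"z":9.1,"turn":0.026}]
```

View pics/s1.png

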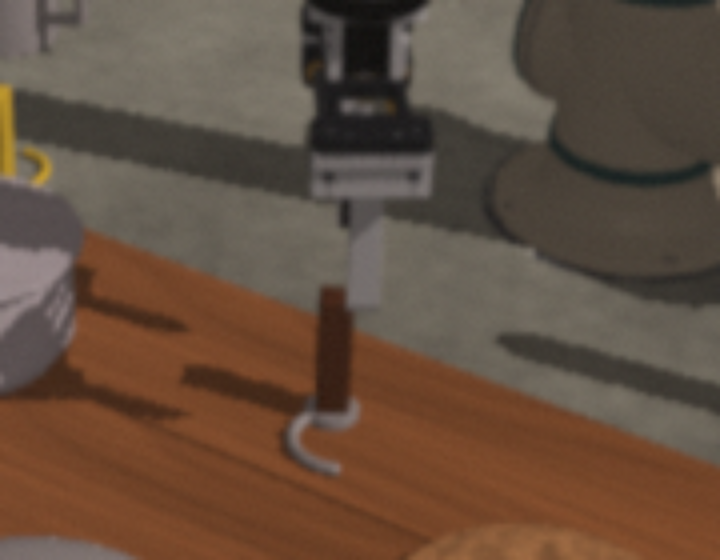

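View pics/t1.png

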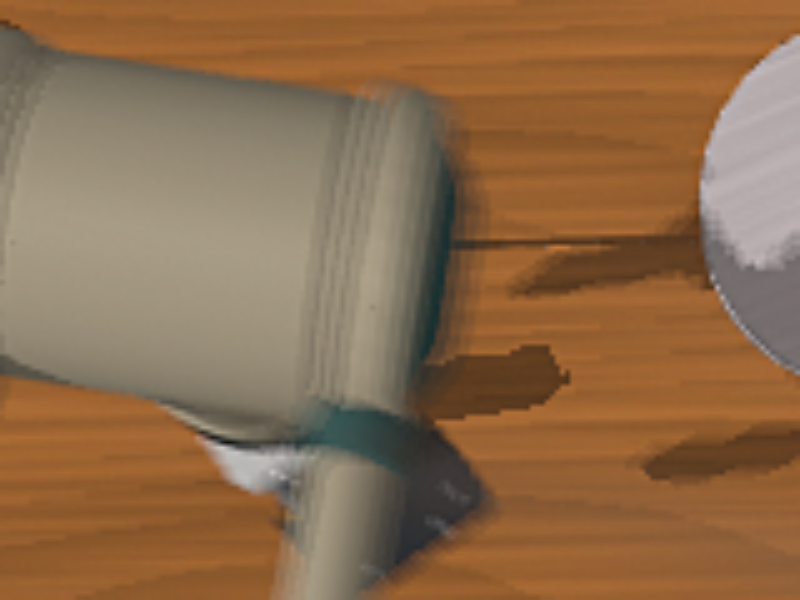

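The scene view shows the grip just left of the fingers, which fits the measured 10 mm y offset. I'll correct that and descend.

```bash
python3 -m handwheel '[{"x":20,"y":-5.5,"z":9,"turn":0.026},{"x":15},{}]'
python3 - <<'E'
from h import *
im=read_camera('scene');cv2.imwrite('pics/s2.png',cv2.resize(im[150:290,260:440,::-1],None,fx=4,fy=4)[:600])
rows([438.7,-9.2,196],33)
E
```

```text
t 1.75 pos [ 4.377e+02 -4.000e-01  2.688e+02] phi 34.33 tiltx [-0.005  0.006 -1.   ] F [-0.5 -0.4  0.9] gap 93.9 q [-0.16  0.09  1.83  0.01  1.22 -0.76]
d [  1.   -8.8 -72.8] turn 0.023 rows 2
[{"x":36.4,"y":-2.0,"z":4.2,"turn":0.012},{"x":36.4,"y":-2.0,"z":4.2,"turn":0.012}]schema error: expected keys x, y, z, turn
```

View pics/s2.png

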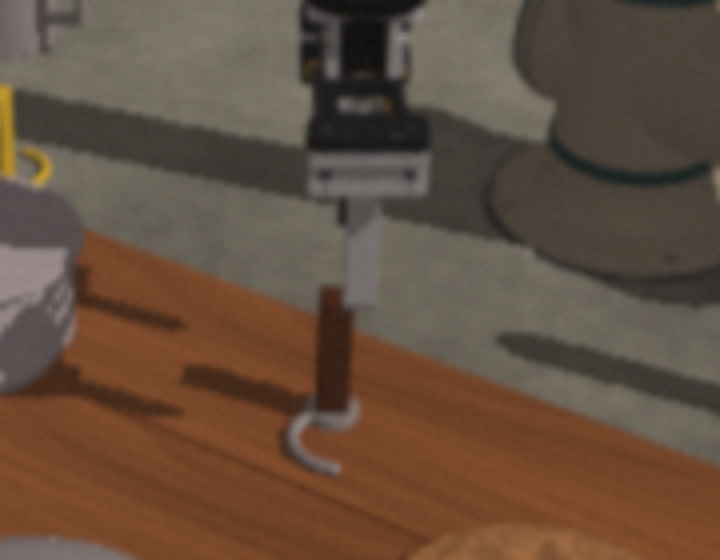

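All four keys are required in every row, so I'll include them.

```bash
python3 -m handwheel '[{"x":15,"y":-4,"z":8.4,"turn":0.023},{"x":10,"y":0,"z":0,"turn":0},{"x":0,"y":0,"z":0,"turn":0}]'
python3 - <<'E'
from h import *
im=read_camera('scene');cv2.imwrite('pics/s3.png',cv2.resize(im[150:290,260:440,::-1],None,fx=4,fy=4)[:600])
rows([438.7,-9.2,196],33)
E
```

```text
time: 2.05
eef_pos: [437.9, -11.2, 242.8]
tcp_rot: [-2.784, 1.563, 2.502]
force: [-0.4, 0.8, -0.3]
finger_gap: 94.0
t 2.1 pos [438.3 -11.3 243.3] phi 32.83 tiltx [-0.005  0.004 -1.   ] F [-0.3 -0.4  0.1] gap 93.7 q [-0.19  0.12  1.87  0.    1.16 -0.76]
d [  0.4   2.1 -47.3] turn -0.003 rows 1
[{"x":47.3,"y":1.6,"z":-1.3,"turn":-0.003}]
```

View pics/s3.png

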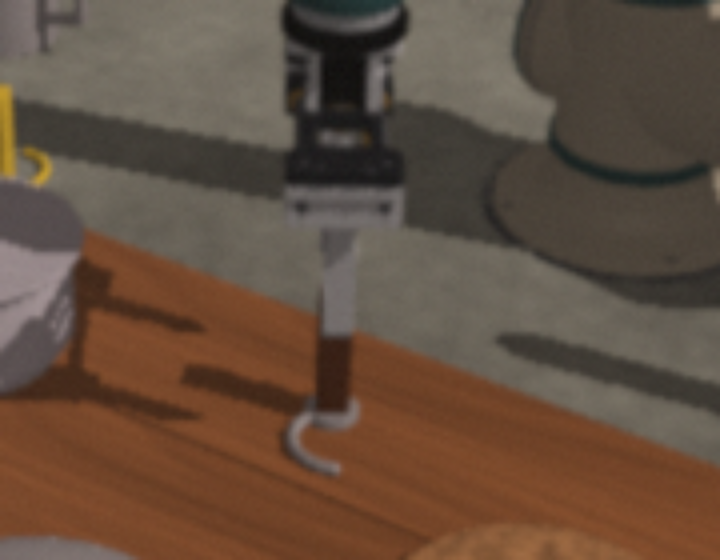

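```bash
python3 - <<'E'
from h import *
s,p,R=st()
for L in (0,97):
    for w in (-47,47): print(L,w,proj('scene',[p+R@[L,w,0]]).round(1))
print(proj('scene',[[438.7,-9.2,z] for z in (145,58)]).round(1), 'gripseen x: base ~',260+334/4)
E
```

```text
0 -47 [[344.2 179.8]]
0 47 [[345. 199.]]
97 -47 [[343.1 212.5]]
97 47 [[343.7 232.8]]
[[343.8 223.2]
 [342.6 250.9]] gripseen x: base ~ 343.5
```

```bash
python3 -m handwheel '[{"x":25,"y":0.8,"z":0,"turn":0},{"x":22,"y":0.8,"z":0,"turn":0},{"x":0,"y":0,"z":0,"turn":0}]'
python3 - <<'E'
from h import *
im=read_camera('scene');cv2.imwrite('pics/s4.png',cv2.resize(im[150:290,260:440,::-1],None,fx=4,fy=4)[:600])
rows([438.7,-9.2,196],33)
E
```

```text
time: 2.4
eef_pos: [440.2, -12.0, 197.3]
tcp_rot: [2.715, 1.568, 1.713]
force: [-0.6, 0.3, 1.2]
finger_gap: 94.0
t 2.45 pos [441.  -12.2 198.5] phi 32.63 tiltx [ 0.002  0.003 -1.   ] F [-0.9 -0.2 -0.2] gap 94.2 q [-0.19  0.17  1.94  0.    1.04 -0.76]
d [-2.3  3.  -2.5] turn -0.007 rows 1
[{"x":2.5,"y":-0.3,"z":-3.7,"turn":-0.007}]
```

View pics/s4.png

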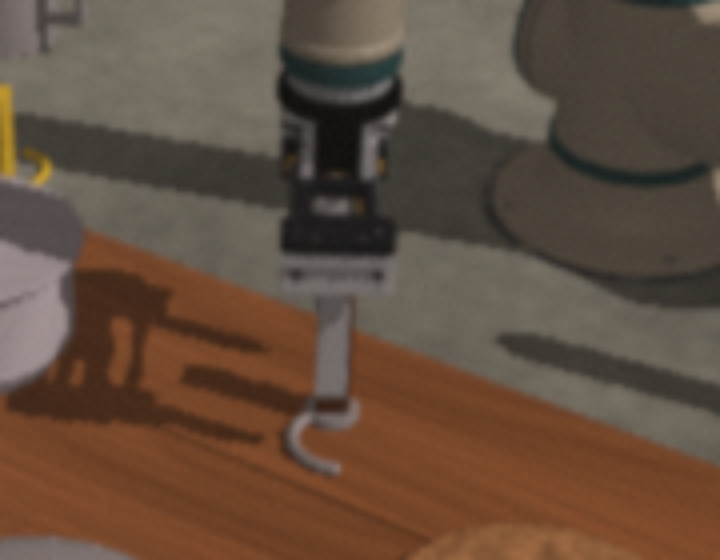

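```bash
python3 -m handwheel '[{"x":1,"y":0,"z":-2.5,"turn":0},{"x":0,"y":0,"z":0,"turn":0},{"x":0,"y":0,"z":0,"turn":0}]' 0 30;  python3 -m handwheel '[{"x":0,"y":0,"z":0,"turn":0},{"x":0,"y":0,"z":0,"turn":0},{"x":0,"y":0,"z":0,"turn":0},{"x":0,"y":0,"z":0,"turn":0}]'
python3 - <<'E'
from h import *
im=read_camera('scene');cv2.imwrite('pics/s5.png',cv2.resize(im[150:290,260:440,::-1],None,fx=4,fy=4)[:600])
rows([438.7,-9.2,196],33)
E
```

```text
time: 2.75
eef_pos: [441.0, -10.6, 200.4]
tcp_rot: [1.259, 1.564, 0.256]
force: [0.5, 0.3, -0.2]
finger_gap: 73.3
time: 3.15
eef_pos: [441.8, -10.6, 202.0]
tcp_rot: [1.112, 1.561, 0.11]
force: [0.2, 0.2, 0.2]
finger_gap: 41.5
t 3.2 pos [441.8 -10.6 202. ] phi 32.59 tiltx [ 0.01   0.001 -1.   ] F [ 0.6 -0.6  0.3] gap 37.2 q [-0.18  0.16  1.94  0.    1.04 -0.75]
d [-3.1  1.4 -6. ] turn -0.007 rows 1
[{"x":6.0,"y":-1.9,"z":-2.9,"turn":-0.007}]
```

View pics/s5.png

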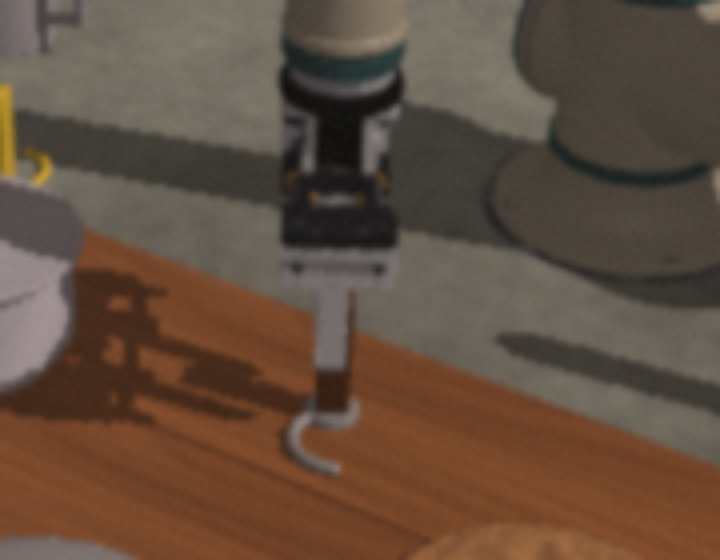

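```bash
python3 -m handwheel '[{"x":5,"y":-1,"z":-0.5,"turn":0},{"x":2,"y":0,"z":0,"turn":0},{"x":0,"y":0,"z":0,"turn":0},{"x":0,"y":0,"z":0,"turn":0}]' 0 55
python3 - <<'E'
from h import *
im=read_camera('scene');cv2.imwrite('pics/s6.png',cv2.resize(im[150:290,260:440,::-1],None,fx=4,fy=4)[:600])
rows([438.7,-9.2,196],33)
E
```

```text
time: 3.6
eef_pos: [440.2, -11.0, 194.9]
tcp_rot: [1.057, 1.562, 0.055]
force: [-0.3, 1.1, 2.4]
finger_gap: 21.7
t 3.65 pos [440.2 -10.9 194.9] phi 32.62 tiltx [ 0.009  0.    -1.   ] F [-0.  -0.4  2.6] gap 21.6 q [-0.18  0.17  1.95  0.    1.02 -0.75]
d [-1.5  1.7  1.1] turn -0.007 rows 1
[{"x":-1.1,"y":-0.3,"z":-2.2,"turn":-0.007}]
```

View pics/s6.png

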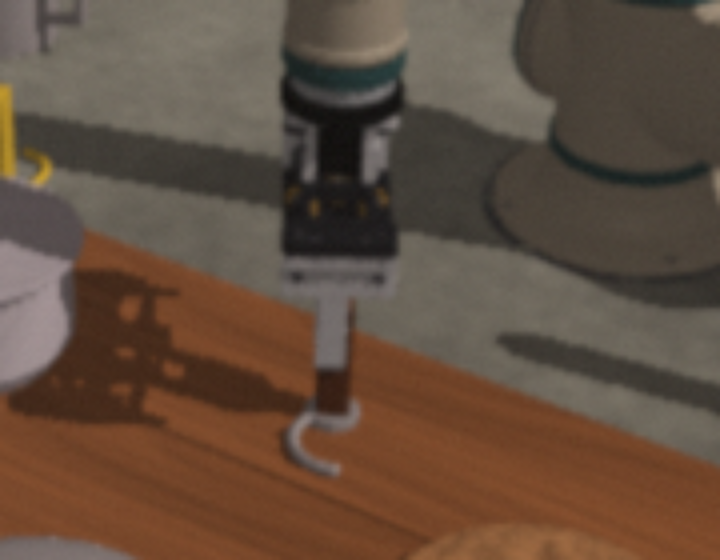

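```bash
python3 -m handwheel '[{"x":-20,"y":0,"z":0,"turn":0},{"x":-40,"y":0,"z":0,"turn":0},{"x":-45,"y":0,"z":0,"turn":0},{"x":-45,"y":0,"z":0,"turn":0},{"x":-10,"y":0,"z":0,"turn":0}]'
python3 - <<'E'
from h import *
im=read_camera('scene');cv2.imwrite('pics/s7.png',im[:,:,::-1]);cv2.imwrite('pics/s7z.png',cv2.resize(im[120:260,260:440,::-1],None,fx=4,fy=4)[:600])
im=read_camera('top');cv2.imwrite('pics/t7.png',cv2.resize(im[180:300,240:400,::-1],None,fx=5,fy=5)[:600])
s,p,R=st();print(p,phi(R))
A=np.array([501.5,-227.9])
def tcp(psi,A,z): 
    a=np.radians(psi); r=np.array([[np.cos(a),-np.sin(a)],[np.sin(a),np.cos(a)]])
    return [*(A+r@[-31.5,-5.6]),z]
print(tcp(-85,A,330)); rows(tcp(-85,A,345),-85)
E
```

```text
time: 4.15
eef_pos: [436.7, -10.7, 354.8]
tcp_rot: [-2.751, 1.565, 2.53]
force: [0.1, -0.3, -1.0]
finger_gap: 21.7
[435.49328871 -10.45207807 351.58302299] 32.604476755580166
[np.float64(493.17590379413497), np.float64(-197.00793916949692), 330]
t 4.25 pos [435.5 -10.5 351.6] phi 32.6 tiltx [-0.01   0.004 -1.   ] F [ 0.4  0.3 -2.6] gap 21.8 q [-0.19  0.04  1.68  0.    1.43 -0.75]
d [  57.7 -186.6   -6.6] turn 2.053 rows 15
[{"x":0.4,"y":-3.5,"z":12.6,"turn":0.137},{"x":0.4,"y":-1.7,"z":12.9,"turn":0.137},{"x":0.4,"y":0.1,"z":13.0,"turn":0.137},{"x":0.4,"y":1.8,"z":12.9,"turn":0.137},{"x":0.4,"y":3.6,"z":12.5,"turn":0.137}]
[{"x":0.4,"y":5.3,"z":11.9,"turn":0.137},{"x":0.4,"y":6.8,"z":11.1,"turn":0.137},{"x":0.4,"y":8.3,"z":10.1,"turn":0.137},{"x":0.4,"y":9.6,"z":8.8,"turn":0.137},{"x":0.4,"y":10.7,"z":7.4,"turn":0.137}]
[{"x":0.4,"y":11.6,"z":5.9,"turn":0.137},{"x":0.4,"y":12.3,"z":4.3,"turn":0.137},{"x":0.4,"y":12.8,"z":2.6,"turn":0.137},{"x":0.4,"y":13.0,"z":0.8,"turn":0.137},{"x":0.4,"y":13.0,"z":-1.0,"turn":0.137}]
```

View pics/s7z.png

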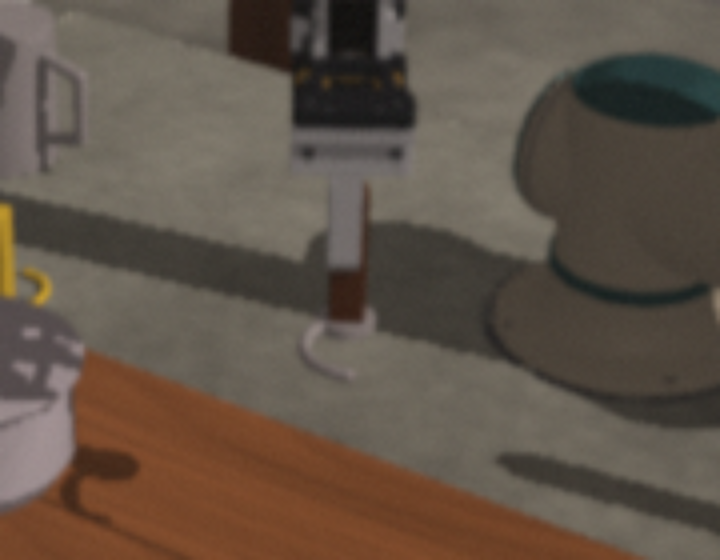

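View pics/t7.png

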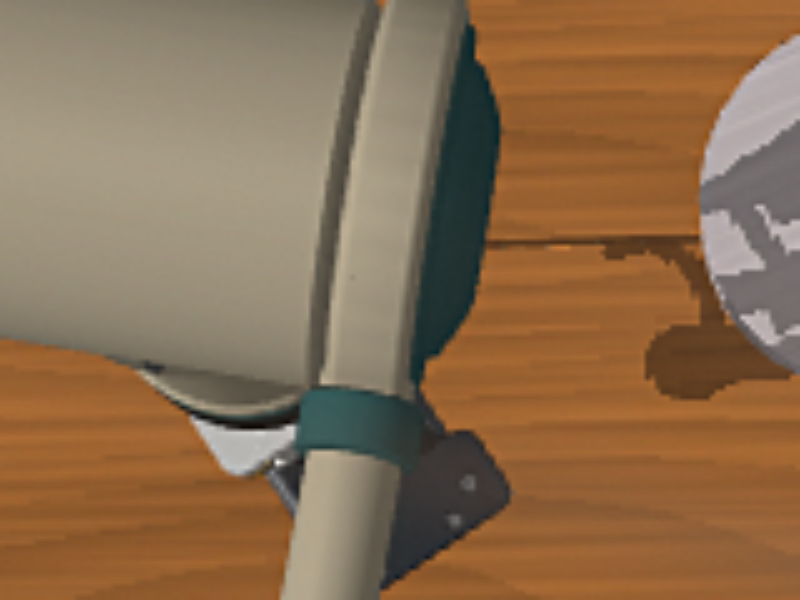

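```bash
cat >> h.py <<'E'
OFF=2.6
ARC=np.array([141,31.5,-5.6-OFF]);TIP=np.array([141,63,-OFF]);BEND=np.array([141,31.5,26.4-OFF]);GRD=np.array([141,0,-OFF])
RING=np.array([513,-257.8,161.])
def tgt(psi,point,world):
    s,p,R=st(); Rn=R@Ro.from_rotvec([-np.radians(wrap(psi-phi(R))),0,0]).as_matrix()
    return np.array(world)-Rn@point
def where():
    s,p,R=st()
    for n,v in (('tip',TIP),('arc',ARC),('bend',BEND),('guard',GRD)):
        w=p+R@v; print(n,w.round(1),'scene',proj('scene',[w])[0].round(1))
E
python3 - <<'E'
from h import *
where(); rows(tgt(-85,ARC,[501.5,-227.9,200]),-85)
E
```

```text
tip [485.8  26.2 210.2] scene [347.  213.8]
arc [456.3  14.  210.5] scene [349.1 206.9]
bend [473.5 -13.  210.2] scene [335.9 206.7]
guard [432.7  -7.7 210.6] scene [346.5 200.1]
t 4.25 pos [435.5 -10.5 351.6] phi 32.6 tiltx [-0.01   0.004 -1.   ] F [ 0.4  0.3 -2.6] gap 21.8 q [-0.19  0.04  1.68  0.    1.43 -0.75]
d [  56.5 -187.3  -10.4] turn 2.053 rows 15
[{"x":0.6,"y":-3.6,"z":12.6,"turn":0.137},{"x":0.6,"y":-1.8,"z":12.9,"turn":0.137},{"x":0.6,"y":-0.0,"z":13.0,"turn":0.137},{"x":0.6,"y":1.8,"z":12.9,"turn":0.137},{"x":0.6,"y":3.5,"z":12.6,"turn":0.137}]
[{"x":0.6,"y":5.2,"z":12.0,"turn":0.137},{"x":0.6,"y":6.8,"z":11.2,"turn":0.137},{"x":0.6,"y":8.2,"z":10.1,"turn":0.137},{"x":0.6,"y":9.5,"z":8.9,"turn":0.137},{"x":0.6,"y":10.7,"z":7.5,"turn":0.137}]
[{"x":0.6,"y":11.6,"z":6.0,"turn":0.137},{"x":0.6,"y":12.3,"z":4.4,"turn":0.137},{"x":0.6,"y":12.8,"z":2.7,"turn":0.137},{"x":0.6,"y":13.0,"z":0.9,"turn":0.137},{"x":0.6,"y":13.0,"z":-0.9,"turn":0.137}]
```

```bash
python3 - <<'E'
import cv2
s=cv2.imread('pics/s7.png');cv2.imwrite('pics/s7y.png',cv2.resize(s[180:230,320:370],None,fx=12,fy=12,interpolation=cv2.INTER_NEAREST))
E
```

```text
(no output)
```

View pics/s7y.png

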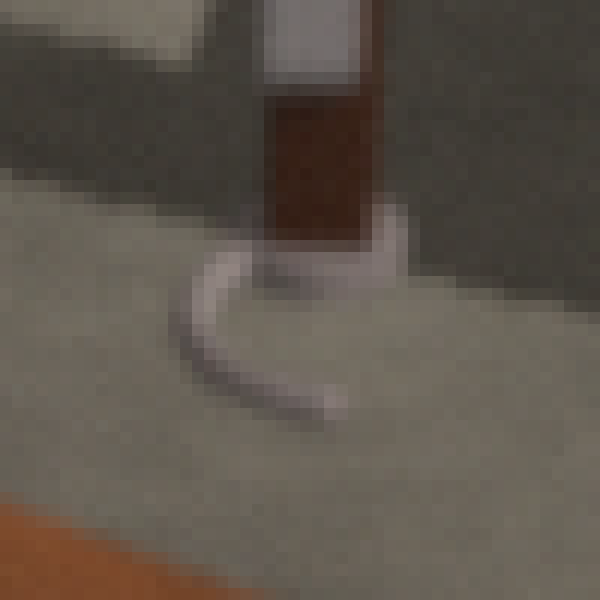

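```bash
python3 -m handwheel '[{"x":0.5,"y":-3.5,"z":12.5,"turn":0.137},{"x":0.5,"y":-2,"z":13,"turn":0.137},{"x":0.5,"y":0,"z":13,"turn":0.137},{"x":0.5,"y":2,"z":13,"turn":0.137},{"x":0.5,"y":3.5,"z":12.5,"turn":0.137}]' ; python3 -m handwheel '[{"x":0.5,"y":5,"z":12,"turn":0.137},{"x":0.5,"y":7,"z":11,"turn":0.137},{"x":0.5,"y":8,"z":10,"turn":0.137},{"x":0.5,"y":9.5,"z":9,"turn":0.137},{"x":0.5,"y":10.5,"z":7.5,"turn":0.137}]'
python3 - <<'E'
from h import *
rows(tgt(-85,ARC,[501.5,-227.9,200]),-85)
E
```

```text
time: 4.75
eef_pos: [448.7, -72.1, 334.9]
tcp_rot: [-1.767, 1.536, 2.806]
force: [-0.5, 0.5, -1.2]
finger_gap: 22.0
time: 5.25
eef_pos: [459.5, -135.2, 314.2]
tcp_rot: [-1.08, 1.507, 2.778]
force: [0.5, -0.8, -1.1]
finger_gap: 21.8
t 5.25 pos [ 459.5 -135.2  314.2] phi -49.0 tiltx [-0.06   0.023 -0.998] F [ 0.5 -0.8 -1.1] gap 21.8 q [-0.43  0.15  1.64 -0.    1.41  0.43]
d [ 39.6 -65.3  27.9] turn 0.628 rows 5
[{"x":-6.3,"y":14.7,"z":2.8,"turn":0.126},{"x":-6.3,"y":14.9,"z":0.9,"turn":0.126},{"x":-6.3,"y":14.9,"z":-1.0,"turn":0.126},{"x":-6.3,"y":14.7,"z":-2.8,"turn":0.126},{"x":-6.3,"y":14.2,"z":-4.6,"turn":0.126}]
```

```bash
cat > q.py <<'E'
from h import *
s,p,R=st();print('t',round(s['time'],2),p.round(1),'phi',round(phi(R),2),'tx',R[:,0].round(4),'q',np.round(s['qpos'],4),'F',np.round(s['force'],1),'dq',np.round(s['joint_velocities'],3),'tau',np.round(s['joint_torque'],1))
E
for i in 1 2 3; do python3 -m handwheel '[{"x":0,"y":0,"z":0,"turn":0}]' >/dev/null; python3 q.py; done
python3 -m handwheel '[{"x":-20,"y":0,"z":0,"turn":0}]' >/dev/null; python3 q.py
python3 -m handwheel '[{"x":0,"y":0,"z":0,"turn":0}]' >/dev/null; python3 q.py
```

```text
t 5.35 [ 458.8 -135.9  311. ] phi -49.1 tx [-0.0649  0.0246 -0.9976] q [-0.4306  0.1562  1.6462 -0.0048  1.4085  0.4262] F [-0.6  0.1 -1. ] dq [ 0.011  0.014  0.054  0.027  0.008 -0.034] tau [ -0.4 -33.6 -24.2  -0.1   0.3   0.5]
t 5.45 [ 457.8 -135.3  308.7] phi -48.98 tx [-0.0692  0.0272 -0.9972] q [-0.4307  0.158   1.6499 -0.0043  1.4079  0.4239] F [-0.   0.1 -2.5] dq [-0.008  0.023  0.029 -0.005 -0.017  0.   ] tau [ -0.3 -33.3 -23.9  -0.    0.3   0. ]
t 5.55 [ 457.1 -134.7  307.4] phi -48.86 tx [-0.0716  0.0287 -0.997 ] q [-0.4302  0.1589  1.6524 -0.0039  1.4075  0.4221] F [ 0.8  0.5 -1.1] dq [ 0.005  0.008  0.022  0.006 -0.002 -0.018] tau [ -0.2 -33.2 -23.6   0.    0.4   0. ]
t 5.65 [ 456.8 -133.9  324.6] phi -48.74 tx [-0.0785  0.0321 -0.9964] q [-0.4293  0.1516  1.6185 -0.0035  1.4563  0.4205] F [-0.1 -0.1 -0.5] dq [ 0.009 -0.099 -0.425  0.006  0.495 -0.018] tau [ -0.1 -32.6 -22.7   0.   -0.1   0. ]
t 5.75 [ 457.7 -133.7  326.2] phi -48.61 tx [-0.0748  0.0307 -0.9967] q [-0.4283  0.1502  1.6162 -0.0032  1.4561  0.4193] F [ 0.6 -0.1 -1. ] dq [ 0.007  0.026  0.093  0.002 -0.015 -0.011] tau [ -0.1 -32.7 -23.4   0.    0.8  -0. ]
```

```bash
for i in 1 2 3; do python3 -m handwheel '[{"x":0,"y":0,"z":0,"turn":0}]' >/dev/null; python3 q.py; done
python3 -m handwheel '[{"x":-10,"y":0,"z":0,"turn":0}]' >/dev/null; python3 q.py
python3 -m handwheel '[{"x":-10,"y":0,"z":0,"turn":0}]' >/dev/null; python3 q.py
python3 -m handwheel '[{"x":-10,"y":0,"z":0,"turn":0}]' >/dev/null; python3 q.py
```

```text
t 5.85 [ 457.2 -133.1  325.6] phi -48.52 tx [-0.0756  0.0312 -0.9966] q [-0.4276  0.15    1.618  -0.003   1.4554  0.4185] F [ 0.7  0.1 -1.9] dq [ 0.007 -0.012 -0.019  0.001 -0.008 -0.008] tau [ -0.1 -33.7 -24.6   0.    0.4  -0. ]
t 5.95 [ 457.  -132.6  325.1] phi -48.47 tx [-0.0759  0.0314 -0.9966] q [-0.427   0.1498  1.6193 -0.0029  1.4546  0.4181] F [-0.5 -0.7 -1.3] dq [ 0.005  0.     0.021  0.    -0.004 -0.003] tau [ -0.  -33.3 -24.1   0.1   0.5  -0. ]
t 6.05 [ 456.7 -132.3  324.6] phi -48.43 tx [-0.0766  0.0317 -0.9966] q [-0.4266  0.1498  1.6206 -0.0028  1.4541  0.4178] F [ 0.  -0.7 -1.2] dq [ 0.004 -0.002  0.009 -0.    -0.008 -0.002] tau [  0.  -33.4 -24.1   0.1   0.4  -0. ]
t 6.15 [ 456.5 -132.1  333.4] phi -48.42 tx [-0.0801  0.0333 -0.9962] q [-0.4264  0.1466  1.6029 -0.0028  1.4788  0.4176] F [-0.4  0.1 -1.4] dq [ 0.003 -0.045 -0.227 -0.001  0.253 -0.   ] tau [  0.  -33.2 -23.7   0.1   0.1  -0. ]
t 6.25 [ 457.3 -132.3  343.9] phi -48.41 tx [-0.0805  0.0335 -0.9962] q [-0.4263  0.143   1.5815 -0.0028  1.5043  0.4175] F [ 0.2 -0.1 -0.8] dq [ 0.001 -0.034 -0.201  0.     0.25   0.001] tau [  0.  -32.7 -23.4   0.1   0.3  -0. ]
t 6.35 [ 458.2 -132.7  354.8] phi -48.41 tx [-0.0803  0.0335 -0.9962] q [-0.4262  0.1395  1.559  -0.0027  1.5301  0.4174] F [ 0.4  0.4 -0.8] dq [ 0.    -0.036 -0.229 -0.     0.254  0.   ] tau [  0.  -32.9 -23.8   0.1   0.3  -0. ]
```

```bash
cat > hold.py <<'E'
import sys
from bench import *
for i in range(int(sys.argv[1])): read_camera('scene')
E
python3 hold.py 4; python3 q.py
python3 -m handwheel '[{"x":50,"y":0,"z":0,"turn":0}]' >/dev/null; python3 q.py
python3 -m handwheel '[{"x":0,"y":0,"z":0,"turn":0}]' >/dev/null; python3 q.py; python3 hold.py 4; python3 q.py
python3 -m handwheel '[{"x":-40,"y":0,"z":0,"turn":0}]' >/dev/null; python3 q.py; python3 hold.py 6; python3 q.py
```

```text
t 6.55 [ 458.3 -132.8  354.4] phi -48.41 tx [-0.0795  0.033  -0.9963] q [-0.4263  0.1395  1.5601 -0.0028  1.5281  0.4175] F [-0.2 -0.1 -1.7] dq [ 0.001  0.007  0.021  0.    -0.002 -0.001] tau [  0.  -33.5 -24.9   0.1   0.5  -0. ]
t 6.65 [ 458.1 -132.9  309. ] phi -48.39 tx [-0.0658  0.0269 -0.9975] q [-0.4266  0.1557  1.6518 -0.0028  1.4052  0.4175] F [ 1.2 -0.  -1.5] dq [-4.000e-03  2.360e-01  1.123e+00 -2.000e-03 -1.264e+00  1.000e-03] tau [  0.5 -38.  -25.9   0.1   2.5  -0. ]
t 6.75 [ 451.5 -129.9  301.6] phi -48.42 tx [-0.0848  0.0355 -0.9958] q [-0.4266  0.1589  1.668  -0.0028  1.4068  0.4174] F [-1.   1.  -1.8] dq [-0.001 -0.062 -0.282  0.005  0.019  0.002] tau [ -0.4 -35.7 -26.7   0.   -0.9   0. ]
t 6.95 [ 460.2 -133.8  311.8] phi -48.39 tx [-0.0603  0.0245 -0.9979] q [-0.4267  0.1548  1.6457 -0.0027  1.4062  0.4175] F [ 0.5 -0.5 -1.2] dq [-0.    -0.005 -0.011  0.001 -0.001  0.002] tau [  0.  -32.6 -22.7   0.1   0.4  -0. ]
t 7.05 [ 461.3 -134.2  349.8] phi -48.4 tx [-0.0675  0.0277 -0.9973] q [-0.4265  0.1406  1.5691 -0.0027  1.5049  0.4175] F [ 0.4  0.2 -0.8] dq [ 0.001 -0.203 -0.983  0.003  0.994  0.001] tau [  0.2 -33.7 -21.8   0.   -0.6  -0. ]
t 7.35 [ 462.9 -134.9  352.3] phi -48.38 tx [-0.0591  0.0239 -0.998 ] q [-0.4264  0.1379  1.5658 -0.0027  1.5016  0.4175] F [-0.4 -0.2 -1.1] dq [-0.001  0.008  0.03   0.001 -0.001  0.001] tau [  0.  -33.8 -25.3   0.1   0.3  -0. ]
```

```bash

python3 -m handwheel '[{"x":50,"y":0,"z":0,"turn":0},{"x":0,"y":0,"z":0,"turn":0}]' >/dev/null;  python3 hold.py 4; python3 q.py
python3 -m handwheel '[{"x":-42,"y":0,"z":0,"turn":0}]' >/dev/null;python3 hold.py 6; python3 q.py
python3 -m handwheel '[{"x":50,"y":0,"z":0,"turn":0},{"x":0,"y":0,"z":0,"turn":0}]' >/dev/null;  python3 hold.py 4; python3 q.py
python3 -m handwheel '[{"x":-42,"y":0,"z":0,"turn":0}]' >/dev/null;python3 hold.py 6; python3 q.py
python3 -m handwheel '[{"x":50,"y":0,"z":0,"turn":0},{"x":0,"y":0,"z":0,"turn":0}]' >/dev/null;  python3 hold.py 4; python3 q.py
python3 -m handwheel '[{"x":-42,"y":0,"z":0,"turn":0}]' >/dev/null;python3 hold.py 6; python3 q.py
```

```text
t 7.75 [ 465.7 -136.3  309.4] phi -48.36 tx [-0.0407  0.0157 -0.999 ] q [-0.4267  0.1557  1.6498 -0.0026  1.3797  0.4176] F [ 0.4 -0.2  0.4] dq [ 0.    -0.006 -0.012 -0.     0.002  0.001] tau [  0.  -32.7 -22.8   0.1   0.3  -0. ]
t 8.15 [ 467.7 -137.1  351.8] phi -48.36 tx [-0.0397  0.0151 -0.9991] q [-0.4265  0.1364  1.5679 -0.0027  1.4797  0.4175] F [ 0.3  0.2 -2.2] dq [ 0.     0.01   0.027  0.    -0.    -0.001] tau [  0.  -33.9 -25.4   0.1   0.2  -0. ]
t 8.55 [ 471.3 -138.8  308.8] phi -48.35 tx [-0.0216  0.0071 -0.9997] q [-0.4267  0.1559  1.6505 -0.0026  1.3578  0.4176] F [ 0.1 -0.7 -1.1] dq [ 0.001 -0.006 -0.012 -0.     0.001 -0.   ] tau [  0.  -32.8 -23.    0.1   0.2  -0. ]
t 8.95 [ 472.4 -139.2  351.3] phi -48.35 tx [-0.0206  0.0066 -0.9998] q [-0.4265  0.1351  1.5704 -0.0025  1.4575  0.4175] F [ 0.2 -0.4 -2.1] dq [ 0.     0.01   0.027 -0.001 -0.003  0.001] tau [  0.  -33.9 -25.5   0.1   0.1  -0. ]
t 9.35 [ 476.8 -141.3  308.2] phi -48.34 tx [-0.0027 -0.0015 -1.    ] q [-0.4266  0.1561  1.6515 -0.0025  1.3359  0.4176] F [-0.1 -0.  -1.2] dq [ 0.002 -0.008 -0.013 -0.001  0.     0.001] tau [  0.  -32.9 -23.1   0.1   0.1  -0. ]
t 9.75 [ 477.1 -141.3  350.6] phi -48.34 tx [-0.0019 -0.0019 -1.    ] q [-0.4264  0.134   1.5732 -0.0025  1.4353  0.4176] F [ 0.   0.3 -1.9] dq [-0.001  0.01   0.028 -0.001 -0.     0.001] tau [  0.  -34.  -25.6   0.1  -0.1   0. ]
```

Tool is vertical again. A fast descent frozen by a still row tilts it one way, and settled motions hold the tilt. Next is the move to the swing start, with holds.

```bash
python3 - <<'E'
from h import *
where();rows(tgt(-85,ARC,[501.5,-227.9,200]),-85)
E
```

```text
tip [ 520.6 -186.9  209.6] scene [267.6 194.2]
arc [ 503.9 -159.7  209.6] scene [280.3 194.6]
bend [ 480.  -180.9  209.7] scene [279.3 188.3]
guard [ 478.7 -139.9  209.6] scene [292.5 192.7]
t 9.75 pos [ 477.1 -141.3  350.6] phi -48.34 tiltx [-0.002 -0.002 -1.   ] F [ 0.   0.3 -1.9] gap 21.8 q [-0.43  0.13  1.57 -0.    1.44  0.42]
d [ 13.8 -55.7  -9.7] turn 0.64 rows 5
[{"x":1.9,"y":10.1,"z":5.3,"turn":0.128},{"x":1.9,"y":10.7,"z":4.0,"turn":0.128},{"x":1.9,"y":11.2,"z":2.6,"turn":0.128},{"x":1.9,"y":11.4,"z":1.1,"turn":0.128},{"x":1.9,"y":11.5,"z":-0.3,"turn":0.128}]
```

```bash
python3 -m handwheel '[{"x":0,"y":10,"z":5,"turn":0.128},{"x":0,"y":10.5,"z":4,"turn":0.128},{"x":0,"y":11,"z":2.5,"turn":0.128},{"x":0,"y":11.5,"z":1,"turn":0.128},{"x":0,"y":11.5,"z":0,"turn":0.128}]' >/dev/null; python3 hold.py 5;python3 - <<'E'
from h import *
where();rows(tgt(-85,ARC,[501.5,-227.9,200]),-85)
im=read_camera('scene');cv2.imwrite('pics/s8.png',cv2.resize(im[140:260,190:350,::-1],None,fx=5,fy=5))
im=read_camera('top');cv2.imwrite('pics/t8.png',cv2.resize(im[160:280,340:500,::-1],None,fx=5,fy=5))
E
```

```text
tip [ 494.9 -257.5  206.1] scene [252.6 183.5]
arc [ 498.2 -225.7  206.1] scene [261.3 187.4]
bend [ 466.3 -228.   206.4] scene [268.2 182.1]
guard [ 490.3 -194.6  206.3] scene [272.6 189.5]
t 10.5 pos [ 488.9 -195.3  347.3] phi -85.86 tiltx [-0.008  0.003 -1.   ] F [-0.8 -0.4 -1.6] gap 21.4 q [-0.51  0.18  1.52 -0.    1.45  0.99]
d [ 2.9 -2.4 -6.1] turn -0.015 rows 1
[{"x":6.1,"y":2.6,"z":-2.7,"turn":-0.015}]
```

View pics/s8.png

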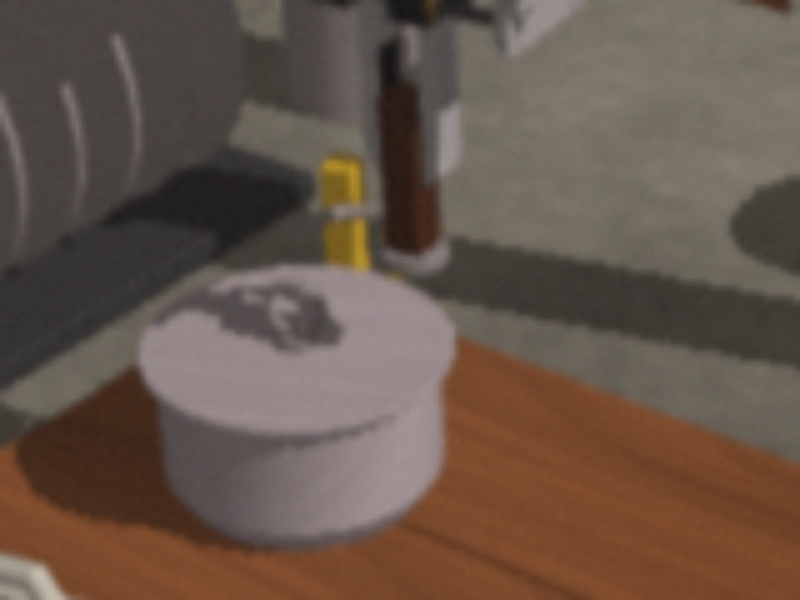

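View pics/t8.png

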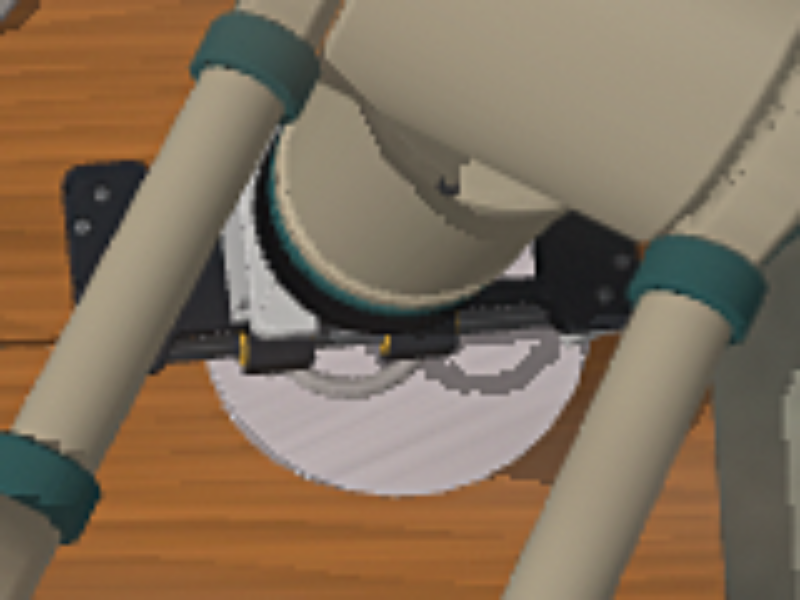

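```bash
python3 -m handwheel '[{"x":0,"y":2.5,"z":-2.5,"turn":-0.015},{"x":9,"y":0,"z":0,"turn":0},{"x":9,"y":0,"z":0,"turn":0}]' >/dev/null; python3 hold.py 5;python3 - <<'E'
from h import *
where();rows(tgt(-85,ARC,[501.5,-227.9,161]),-85)
E
```

```text
tip [ 499.7 -259.3  189.4] scene [251.2 189.6]
arc [ 502.5 -227.4  189.5] scene [260.  193.5]
bend [ 470.6 -230.3  189.6] scene [266.8 188.1]
guard [ 494.  -196.6  189.5] scene [271.4 195.6]
t 11.15 pos [ 492.2 -197.   330.5] phi -84.79 tiltx [-0.005  0.001 -1.   ] F [ 0.   0.9 -1.6] gap 21.8 q [-0.51  0.2   1.55 -0.    1.41  0.97]
d [ -0.8  -0.4 -28.5] turn 0.004 rows 1
[{"x":28.5,"y":0.4,"z":0.7,"turn":0.004}]
```

```bash
python3 -m handwheel '[{"x":9,"y":0,"z":1,"turn":0},{"x":9,"y":0,"z":0,"turn":0}]'; python3 hold.py 4;python3 - <<'E'
from h import *
where();rows(tgt(-85,ARC,[501.5,-227.9,161]),-85)
im=read_camera('scene');cv2.imwrite('pics/s9.png',cv2.resize(im[165:225,220:300,::-1],None,fx=10,fy=10,interpolation=cv2.INTER_CUBIC))
print(proj('scene',[RING]))
E
```

```text
time: 11.35
eef_pos: [491.7, -197.5, 313.1]
tcp_rot: [0.324, 1.569, -2.726]
force: [-0.9, -0.8, -0.9]
finger_gap: 21.8
tip [ 499.7 -259.9  172.1] scene [251.4 195.2]
arc [ 502.4 -228.   172.1] scene [260.2 199.1]
bend [ 470.5 -230.9  172.2] scene [266.9 193.8]
guard [ 493.9 -197.2  172.2] scene [271.5 201.3]
t 11.55 pos [ 491.7 -197.4  313.2] phi -84.78 tiltx [-0.003 -0.    -1.   ] F [-0.   0.2 -2.1] gap 21.7 q [-0.51  0.2   1.58 -0.    1.36  0.97]
d [ -0.7   0.2 -11.1] turn 0.004 rows 1
[{"x":11.1,"y":-0.2,"z":0.7,"turn":0.004}]
[[249.00351813 201.15113709]]
```

View pics/s9.png

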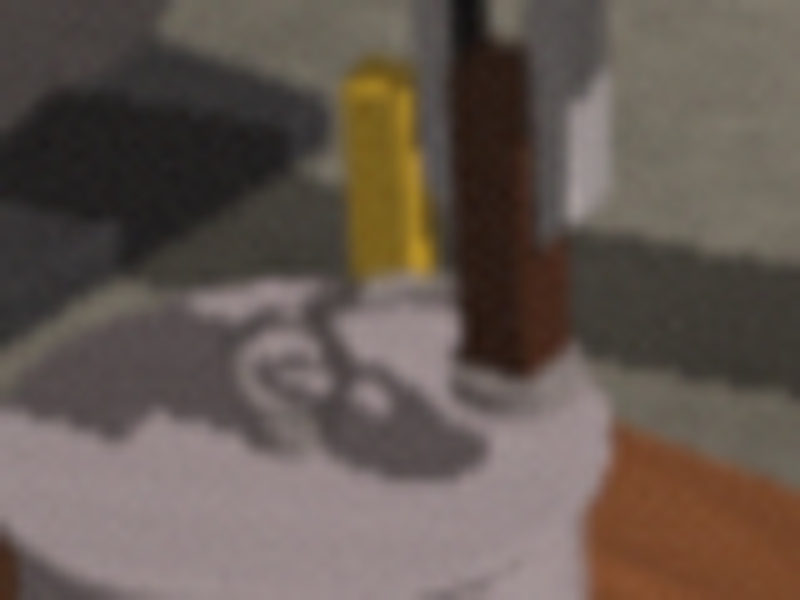

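```bash
python3 -m handwheel '[{"x":6,"y":0,"z":0.7,"turn":0},{"x":5,"y":0,"z":0,"turn":0}]'; python3 hold.py 4;python3 - <<'E'
from h import *
where();rows(tgt(-85,ARC,[501.5,-227.9,161]),-85)
im=read_camera('scene');cv2.imwrite('pics/s10.png',cv2.resize(im[165:225,220:300,::-1],None,fx=10,fy=10,interpolation=cv2.INTER_CUBIC))
E
```

```text
time: 11.8
eef_pos: [491.7, -197.9, 303.0]
tcp_rot: [1.593, 1.569, -1.457]
force: [-0.2, 0.4, -0.6]
finger_gap: 21.7
tip [ 500.  -260.6  162.2] scene [251.3 198.4]
arc [ 502.8 -228.7  162.2] scene [260.  202.4]
bend [ 470.9 -231.6  162.2] scene [266.7 197. ]
guard [ 494.3 -197.8  162.1] scene [271.3 204.6]
t 12.0 pos [ 491.7 -197.9  303.1] phi -84.78 tiltx [-0.    -0.002 -1.   ] F [-0.3  0.3 -1.7] gap 21.8 q [-0.51  0.21  1.6  -0.    1.34  0.97]
d [-1.1  0.9 -1.2] turn 0.004 rows 1
[{"x":1.2,"y":-1.0,"z":1.1,"turn":0.004}]
```

View pics/s10.png

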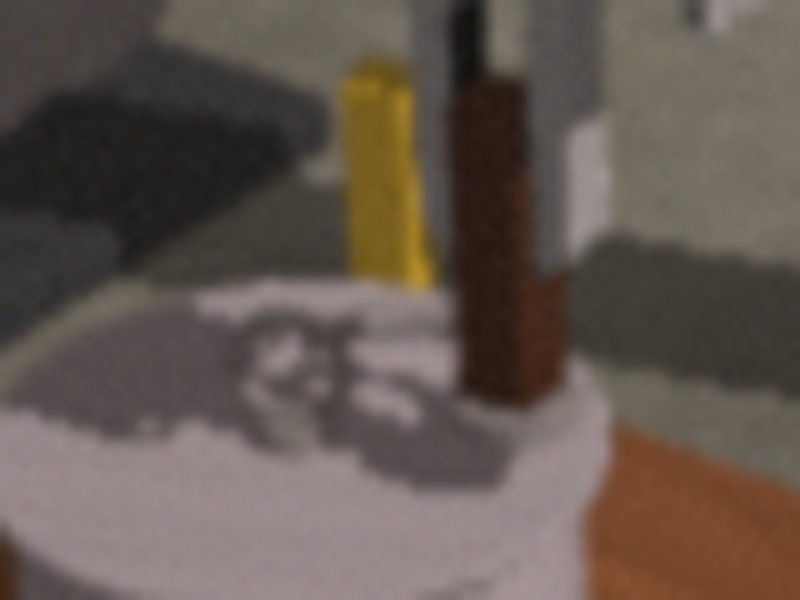

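```bash
python3 -m handwheel '[{"x":1,"y":-1,"z":1,"turn":0},{"x":0,"y":1,"z":3.1,"turn":-0.1},{"x":0,"y":1,"z":3.1,"turn":-0.1},{"x":0,"y":1,"z":3.1,"turn":-0.1}]'; python3 hold.py 4;python3 - <<'E'
from h import *
where();rows(tgt(-50,ARC,[501.5,-227.9,161]),-50,maxt=0.1)
E
```

```text
time: 12.45
eef_pos: [482.4, -201.6, 302.7]
tcp_rot: [1.751, 1.568, -0.988]
force: [0.7, -1.0, -1.6]
finger_gap: 22.0
tip [ 509.5 -259.1  161.9] scene [249.5 200.1]
arc [ 502.5 -227.8  161.9] scene [260.4 202.6]
bend [ 473.  -240.2  161.8] scene [263.7 196.5]
guard [ 485.2 -200.9  161.8] scene [272.5 202.8]
t 12.65 pos [ 482.5 -201.6  302.8] phi -67.32 tiltx [ 0.002 -0.002 -1.   ] F [ 0.1  0.  -1.9] gap 21.8 q [-0.53  0.2   1.61 -0.    1.33  0.65]
d [-7.8 -7.1 -0.9] turn -0.302 rows 4
[{"x":0.2,"y":0.9,"z":2.5,"turn":-0.076},{"x":0.2,"y":0.7,"z":2.5,"turn":-0.076},{"x":0.2,"y":0.5,"z":2.6,"turn":-0.076},{"x":0.2,"y":0.3,"z":2.6,"turn":-0.076}]
```

```bash
python3 -m handwheel '[{"x":0.3,"y":0.8,"z":2.6,"turn":-0.076},{"x":0.2,"y":0.7,"z":2.6,"turn":-0.076},{"x":0.2,"y":0.5,"z":2.6,"turn":-0.076},{"x":0.2,"y":0.3,"z":2.6,"turn":-0.076}]'; python3 hold.py 4;python3 - <<'E'
from h import *
where();rows(tgt(-25,ARC,[501.5,-227.9,161]),-25,maxt=0.09)
im=read_camera('scene');cv2.imwrite('pics/s11.png',cv2.resize(im[165:225,220:300,::-1],None,fx=10,fy=10,interpolation=cv2.INTER_CUBIC))
E
```

```text
time: 13.05
eef_pos: [475.2, -208.4, 302.0]
tcp_rot: [1.794, 1.567, -0.643]
force: [0.0, -0.2, -1.8]
finger_gap: 21.5
tip [ 518.3 -255.2  161.2] scene [248.5 202.2]
arc [ 502.3 -227.5  161.1] scene [260.5 202.8]
bend [ 477.8 -248.1  161.1] scene [260.3 196.6]
guard [ 477.7 -207.   161. ] scene [272.5 201.2]
t 13.25 pos [ 475.3 -208.4  302. ] phi -49.87 tiltx [ 0.003 -0.002 -1.   ] F [-0.5 -1.2 -0.7] gap 21.6 q [-0.55  0.19  1.62 -0.    1.32  0.32]
d [ -6.2 -13.4  -0.1] turn -0.434 rows 5
[{"x":0.0,"y":1.2,"z":2.7,"turn":-0.087},{"x":0.0,"y":1.0,"z":2.8,"turn":-0.087},{"x":0.0,"y":0.8,"z":2.8,"turn":-0.087},{"x":0.0,"y":0.5,"z":2.9,"turn":-0.087},{"x":0.0,"y":0.3,"z":2.9,"turn":-0.087}]
```

View pics/s11.png

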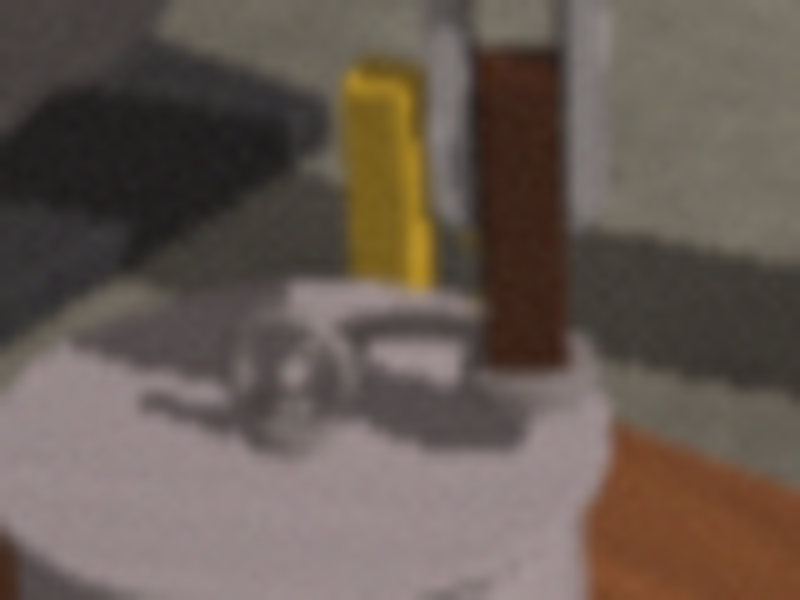

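The hook tip shows as a bright spot at about (295,380) in the zoom, inside the ring and where it was predicted. I'll keep swinging.

```bash
python3 -m handwheel '[{"x":0,"y":1.2,"z":2.7,"turn":-0.087},{"x":0,"y":1,"z":2.8,"turn":-0.087},{"x":0,"y":0.8,"z":2.8,"turn":-0.087},{"x":0,"y":0.5,"z":2.9,"turn":-0.087},{"x":0,"y":0.3,"z":2.9,"turn":-0.087}]'; python3 hold.py 4;python3 - <<'E'
from h import *
where();rows(tgt(0,ARC,[501.5,-227.9,161]),0,maxt=0.09)
im=read_camera('scene');cv2.imwrite('pics/s12.png',cv2.resize(im[165:225,220:300,::-1],None,fx=10,fy=10,interpolation=cv2.INTER_CUBIC))
E
```

```text
time: 13.8
eef_pos: [470.0, -221.2, 302.1]
tcp_rot: [1.559, 1.567, -0.437]
force: [0.9, 0.1, -1.6]
finger_gap: 21.9
tip [ 528.8 -245.3  161.4] scene [248.8 205. ]
arc [ 502.5 -227.1  161.3] scene [260.6 202.8]
bend [ 489.2 -256.2  161.3] scene [255.2 197.5]
guard [ 471.5 -219.   161.1] scene [270.3 198.8]
t 14.0 pos [ 469.9 -221.2  302.1] phi -24.63 tiltx [ 0.004 -0.002 -1.   ] F [-0.3  0.2 -1.8] gap 21.5 q [-0.57  0.19  1.62  0.    1.32 -0.14]
d [ -0.5 -14.7  -0.2] turn -0.43 rows 5
[{"x":0.1,"y":1.1,"z":2.7,"turn":-0.086},{"x":0.1,"y":0.9,"z":2.8,"turn":-0.086},{"x":0.1,"y":0.7,"z":2.9,"turn":-0.086},{"x":0.1,"y":0.4,"z":2.9,"turn":-0.086},{"x":0.1,"y":0.2,"z":2.9,"turn":-0.086}]
```

View pics/s12.png

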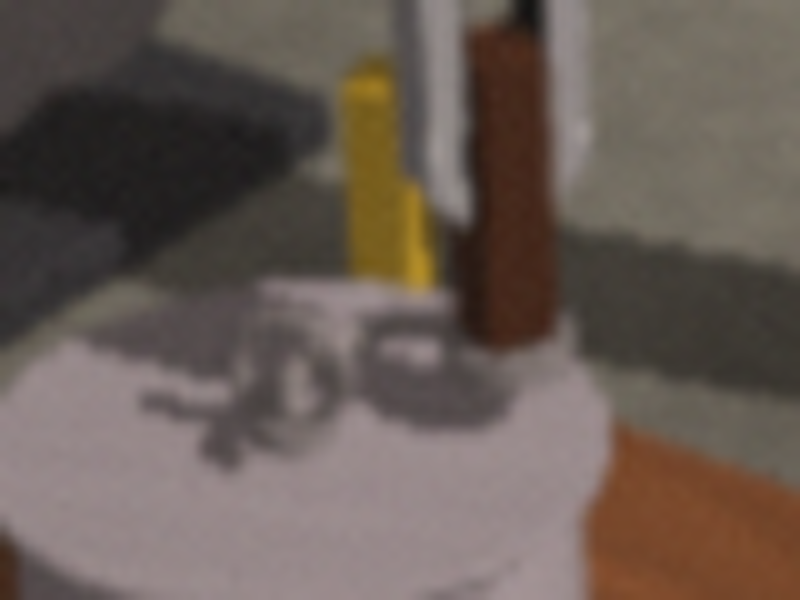

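The hook's shadow now reaches past the ring's, so the hook is through. I'll continue.

```bash
python3 -m handwheel '[{"x":0,"y":1.1,"z":2.7,"turn":-0.087},{"x":0,"y":0.9,"z":2.8,"turn":-0.087},{"x":0,"y":0.7,"z":2.9,"turn":-0.087},{"x":0,"y":0.4,"z":2.9,"turn":-0.087},{"x":0,"y":0.2,"z":2.9,"turn":-0.087}]'; python3 hold.py 4;python3 - <<'E'
from h import *
where();rows(tgt(21,ARC,[501.5,-227.9,161]),21,maxt=0.09)
E
```

```text
time: 14.55
eef_pos: [470.1, -234.9, 302.2]
tcp_rot: [1.327, 1.567, -0.229]
force: [0.0, -0.2, -1.2]
finger_gap: 21.9
tip [ 533.5 -231.6  161.4] scene [251.7 207.3]
arc [ 502.  -226.4  161.3] scene [260.9 202.8]
bend [ 502.3 -258.4  161.3] scene [251.4 199.3]
guard [ 470.5 -232.3  161.2] scene [266.6 197.2]
t 14.75 pos [ 470.  -234.8  302.2] phi 0.59 tiltx [ 0.004 -0.001 -1.   ] F [ 1. -0. -1.] gap 21.9 q [-0.6   0.2   1.61  0.    1.33 -0.61]
d [  4.5 -11.9  -0.3] turn -0.356 rows 4
[{"x":0.1,"y":1.1,"z":3.0,"turn":-0.089},{"x":0.1,"y":0.8,"z":3.1,"turn":-0.089},{"x":0.1,"y":0.5,"z":3.1,"turn":-0.089},{"x":0.1,"y":0.3,"z":3.2,"turn":-0.089}]
```

```bash
python3 -m handwheel '[{"x":0,"y":1.1,"z":3,"turn":-0.089},{"x":0,"y":0.8,"z":3.1,"turn":-0.089},{"x":0,"y":0.5,"z":3.1,"turn":-0.089},{"x":0,"y":0.3,"z":3.2,"turn":-0.089}]'; python3 hold.py 5;python3 - <<'E'
from h import *
where();rows(tgt(21,ARC,[501.5,-227.9,161]),21,maxt=0.09)
im=read_camera('scene');cv2.imwrite('pics/s13.png',cv2.resize(im[165:225,220:300,::-1],None,fx=10,fy=10,interpolation=cv2.INTER_CUBIC))
E
```

```text
time: 15.15
eef_pos: [474.6, -245.6, 302.3]
tcp_rot: [1.235, 1.567, 0.036]
force: [0.9, 0.5, -1.6]
finger_gap: 21.3
tip [ 532.9 -220.4  161.5] scene [255.2 208.5]
arc [ 501.5 -226.5  161.4] scene [261.  202.7]
bend [ 513.  -256.4  161.4] scene [249.4 201.2]
guard [ 474.1 -243.1  161.3] scene [262.6 196.5]
t 15.4 pos [ 474.5 -245.5  302.3] phi 21.07 tiltx [ 0.004  0.    -1.   ] F [ 1.5 -0.6 -1.1] gap 21.5 q [-0.61  0.21  1.59  0.    1.33 -0.98]
d [ 0.  -1.3 -0.4] turn 0.001 rows 1
[{"x":0.4,"y":-0.5,"z":1.2,"turn":0.001}]
```

View pics/s13.png

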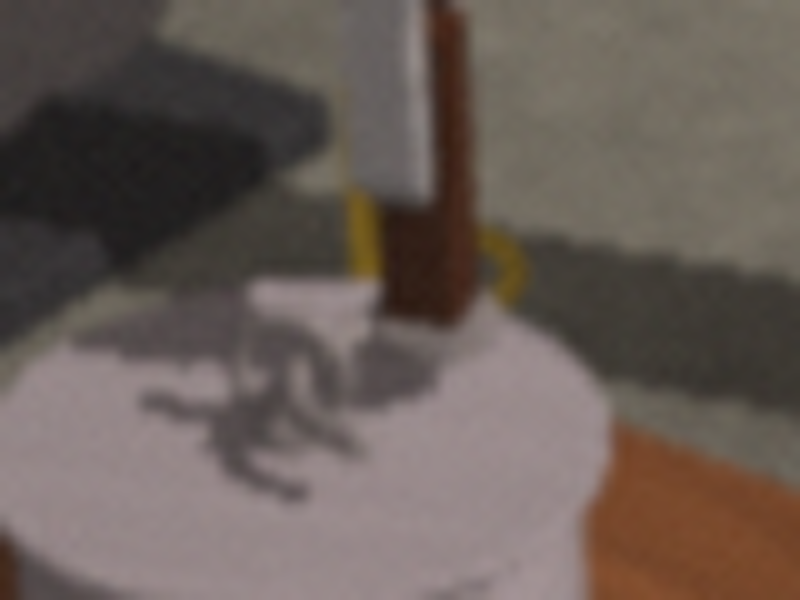

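```bash
python3 -m handwheel '[{"x":-3,"y":-0.5,"z":1,"turn":0},{"x":-3,"y":0,"z":0,"turn":0}]'; python3 hold.py 3; python3 q.py; python3 -m handwheel '[{"x":-4,"y":0,"z":0,"turn":0}]'; python3 hold.py 4; python3 q.py;  python3 -m handwheel '[{"x":-5,"y":0,"z":0,"turn":0}]'; python3 hold.py 6; python3 q.py
```

```text
time: 15.65
eef_pos: [474.1, -246.3, 308.3]
tcp_rot: [1.445, 1.568, 0.241]
force: [0.5, -0.1, -0.9]
finger_gap: 21.9
t 15.8 [ 474.2 -246.4  308.4] phi 21.02 tx [ 3.7e-03  4.0e-04 -1.0e+00] q [-0.6108  0.21    1.5814  0.0025  1.3474 -0.9782] F [-0.3 -0.3 -0.7] dq [ 0.001  0.003  0.006  0.001 -0.003 -0.002] tau [  0.  -37.2 -24.3   0.    0.1   0. ]
time: 15.9
eef_pos: [473.8, -246.1, 311.9]
tcp_rot: [1.745, 1.568, 0.541]
force: [0.3, -0.5, -3.8]
finger_gap: 21.6
t 16.1 [ 474.  -246.2  312.2] phi 21.02 tx [ 3.1e-03  8.0e-04 -1.0e+00] q [-0.6108  0.2078  1.5749  0.0025  1.3568 -0.9781] F [-0.3  0.5 -3.5] dq [-0.001  0.004  0.003 -0.002 -0.001 -0.001] tau [ -0.  -38.5 -25.4   0.1  -0.    0. ]
time: 16.2
eef_pos: [473.5, -246.0, 316.4]
tcp_rot: [2.308, 1.568, 1.104]
force: [-0.4, 0.5, -2.9]
finger_gap: 22.0
t 16.5 [ 473.9 -246.3  317.1] phi 21.02 tx [ 3.e-03  8.e-04 -1.e+00] q [-0.6109  0.2052  1.5661  0.0024  1.3684 -0.9781] F [-0.4 -0.8 -3.7] dq [-0.     0.003  0.002 -0.001  0.002 -0.   ] tau [ -0.  -38.3 -25.4   0.1  -0.    0. ]
```

```bash
for i in 1 2 ; do python3 -m handwheel '[{"x":-8,"y":0,"z":0,"turn":0}]'>/dev/null; python3 hold.py 4; done; python3 q.py; python3 - <<'E'
from h import *
where()
im=read_camera('scene');cv2.imwrite('pics/s14.png',cv2.resize(im[130:250,190:350,::-1],None,fx=5,fy=5,interpolation=cv2.INTER_CUBIC))
E
```

```text
t 17.1 [ 474.2 -246.4  334. ] phi 21.02 tx [ 4.5e-03 -2.0e-04 -1.0e+00] q [-0.6109  0.1962  1.536   0.0025  1.4057 -0.9781] F [ 0.2 -0.1 -3.9] dq [-0.001  0.004  0.01  -0.001 -0.001  0.   ] tau [ -0.  -38.3 -25.9   0.1  -0.    0. ]
tip [ 532.7 -221.4  193.3] scene [254.3 197.8]
arc [ 501.3 -227.5  193.1] scene [260.2 192.1]
bend [ 512.8 -257.4  193.2] scene [248.5 190.6]
guard [ 473.9 -244.   193. ] scene [261.9 186. ]
```

View pics/s14.png

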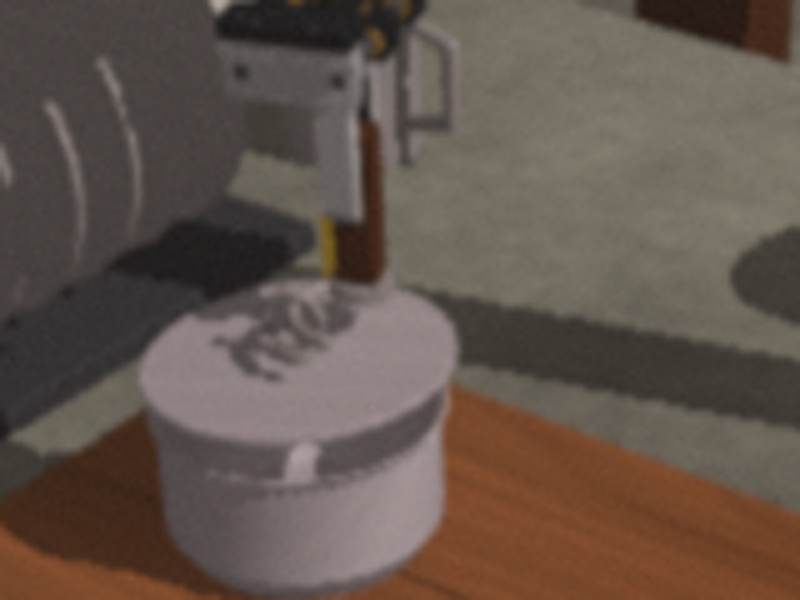

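The cover hangs on the hook, clear of the rim and roughly level. I'll go a bit higher and then translate gently.

```bash
for i in 1 2 ; do python3 -m handwheel '[{"x":-10,"y":0,"z":0,"turn":0}]'>/dev/null; python3 hold.py 4; done; python3 - <<'E'
from h import *
where(); rows(tgt(21,BEND,[551.5,201.6,212]),21,n=30)
E
```

```text
tip [ 533.  -221.7  214. ] scene [253.7 190.7]
arc [ 501.6 -227.8  213.8] scene [259.7 185.1]
bend [ 513.  -257.7  213.9] scene [247.8 183.6]
guard [ 474.2 -244.3  213.7] scene [261.3 179.2]
t 17.75 pos [ 474.3 -246.6  354.7] phi 21.02 tiltx [ 0.006 -0.001 -1.   ] F [ 0.6 -0.6 -3.1] gap 21.5 q [-0.61  0.19  1.5   0.    1.45 -0.98]
d [ 38.5 459.3  -1.9] turn 0.0 rows 30
[{"x":0.1,"y":6.7,"z":-13.8,"turn":0.000},{"x":0.1,"y":6.7,"z":-13.8,"turn":0.000},{"x":0.1,"y":6.7,"z":-13.8,"turn":0.000},{"x":0.1,"y":6.7,"z":-13.8,"turn":0.000},{"x":0.1,"y":6.7,"z":-13.8,"turn":0.000}]
[{"x":0.1,"y":6.7,"z":-13.8,"turn":0.000},{"x":0.1,"y":6.7,"z":-13.8,"turn":0.000},{"x":0.1,"y":6.7,"z":-13.8,"turn":0.000},{"x":0.1,"y":6.7,"z":-13.8,"turn":0.000},{"x":0.1,"y":6.7,"z":-13.8,"turn":0.000}]
[{"x":0.1,"y":6.7,"z":-13.8,"turn":0.000},{"x":0.1,"y":6.7,"z":-13.8,"turn":0.000},{"x":0.1,"y":6.7,"z":-13.8,"turn":0.000},{"x":0.1,"y":6.7,"z":-13.8,"turn":0.000},{"x":0.1,"y":6.7,"z":-13.8,"turn":0.000}]
[{"x":0.1,"y":6.7,"z":-13.8,"turn":0.000},{"x":0.1,"y":6.7,"z":-13.8,"turn":0.000},{"x":0.1,"y":6.7,"z":-13.8,"turn":0.000},{"x":0.1,"y":6.7,"z":-13.8,"turn":0.000},{"x":0.1,"y":6.7,"z":-13.8,"turn":0.000}]
[{"x":0.1,"y":6.7,"z":-13.8,"turn":0.000},{"x":0.1,"y":6.7,"z":-13.8,"turn":0.000},{"x":0.1,"y":6.7,"z":-13.8,"turn":0.000},{"x":0.1,"y":6.7,"z":-13.8,"turn":0.000},{"x":0.1,"y":6.7,"z":-13.8,"turn":0.000}]
[{"x":0.1,"y":6.7,"z":-13.8,"turn":0.000},{"x":0.1,"y":6.7,"z":-13.8,"turn":0.000},{"x":0.1,"y":6.7,"z":-13.8,"turn":0.000},{"x":0.1,"y":6.7,"z":-13.8,"turn":0.000},{"x":0.1,"y":6.7,"z":-13.8,"turn":0.000}]
```

```bash
python3 -m handwheel '[{"x":0,"y":1,"z":-2,"turn":0},{"x":0,"y":2,"z":-4,"turn":0},{"x":0,"y":3,"z":-6,"turn":0},{"x":0,"y":4,"z":-8,"turn":0},{"x":0,"y":5,"z":-10,"turn":0}]'; python3 q.py;python3 -m handwheel '[{"x":0,"y":5.5,"z":-11.5,"turn":0},{"x":0,"y":5.5,"z":-11.5,"turn":0},{"x":0,"y":5.5,"z":-11.5,"turn":0},{"x":0,"y":5.5,"z":-11.5,"turn":0},{"x":0,"y":5.5,"z":-11.5,"turn":0}]'; python3 q.py
```

```text
time: 18.25
eef_pos: [477.4, -211.4, 353.8]
tcp_rot: [1.245, 1.567, 0.04]
force: [0.3, 0.9, -3.2]
finger_gap: 21.6
t 18.25 [ 477.4 -211.4  353.8] phi 20.91 tx [ 4.2e-03  2.0e-04 -1.0e+00] q [-0.5516  0.1685  1.5231  0.0023  1.4466 -0.9168] F [ 0.3  0.9 -3.2] dq [ 0.211 -0.06   0.08   0.008 -0.014  0.207] tau [ -1.4 -36.3 -26.1   0.   -0.   -0.2]
time: 18.75
eef_pos: [482.6, -140.8, 354.0]
tcp_rot: [1.502, 1.566, 0.298]
force: [-0.3, 0.5, -3.7]
finger_gap: 21.7
t 18.75 [ 482.6 -140.8  354. ] phi 21.0 tx [ 0.0045  0.0014 -1.    ] q [-0.4241  0.1382  1.5599  0.0031  1.44   -0.791 ] F [-0.3  0.5 -3.7] dq [ 0.263 -0.05   0.058  0.001 -0.012  0.259] tau [ -1.4 -34.6 -26.    0.1  -0.   -0.2]
```

Tracking cleanly. Continuing.

```bash
for i in 1; do python3 -m handwheel '[{"x":0,"y":5.5,"z":-11.5,"turn":0},{"x":0,"y":5.5,"z":-11.5,"turn":0},{"x":0,"y":5.5,"z":-11.5,"turn":0},{"x":0,"y":5.5,"z":-11.5,"turn":0},{"x":0,"y":5.5,"z":-11.5,"turn":0}]'; python3 -m handwheel '[{"x":0,"y":5.5,"z":-11.5,"turn":0},{"x":0,"y":5.5,"z":-11.5,"turn":0},{"x":0,"y":5.5,"z":-11.5,"turn":0},{"x":0,"y":5.5,"z":-11.5,"turn":0},{"x":0,"y":5.5,"z":-11.5,"turn":0}]'; python3 -m handwheel '[{"x":0,"y":5.5,"z":-11.5,"turn":0},{"x":0,"y":5.5,"z":-11.5,"turn":0},{"x":0,"y":5.5,"z":-11.5,"turn":0},{"x":0,"y":5.5,"z":-11.5,"turn":0},{"x":0,"y":5.5,"z":-11.5,"turn":0}]';done; python3 q.py;python3 - <<'E'
from h import *
where(); rows(tgt(21,BEND,[551.5,201.6,212]),21,n=11)
E
```

```text
time: 19.25
eef_pos: [488.0, -71.1, 354.3]
tcp_rot: [1.479, 1.566, 0.276]
force: [-0.4, -0.8, -4.1]
finger_gap: 21.7
time: 19.75
eef_pos: [493.5, -1.8, 354.4]
tcp_rot: [1.486, 1.565, 0.282]
force: [0.4, 0.1, -3.5]
finger_gap: 21.9
time: 20.25
eef_pos: [498.9, 67.6, 354.5]
tcp_rot: [1.506, 1.565, 0.302]
force: [-0.3, 0.1, -4.1]
finger_gap: 22.0
t 20.25 [498.9  67.6 354.5] phi 21.03 tx [ 0.0052  0.0016 -1.    ] q [-0.0046  0.1385  1.5584  0.0017  1.4395 -0.3718] F [-0.3  0.1 -4.1] dq [ 0.279  0.046 -0.052 -0.     0.007  0.281] tau [ -1.4 -35.1 -25.8   0.1  -0.1  -0.2]
tip [557.5  92.8 213.8] scene [355.6 235.6]
arc [526.1  86.8 213.6] scene [360.4 228.4]
bend [537.6  56.9 213.6] scene [346.6 226.6]
guard [498.7  70.2 213.5] scene [360.2 220.9]
t 20.25 pos [498.9  67.6 354.5] phi 21.03 tiltx [ 0.005  0.002 -1.   ] F [-0.3  0.1 -4.1] gap 22.0 q [-0.    0.14  1.56  0.    1.44 -0.37]
d [ 13.9 144.7  -1.6] turn 0.0 rows 11
[{"x":0.2,"y":5.9,"z":-11.8,"turn":0.000},{"x":0.2,"y":5.9,"z":-11.8,"turn":0.000},{"x":0.2,"y":5.9,"z":-11.8,"turn":0.000},{"x":0.2,"y":5.9,"z":-11.8,"turn":0.000},{"x":0.2,"y":5.9,"z":-11.8,"turn":0.000}]
[{"x":0.2,"y":5.9,"z":-11.8,"turn":0.000},{"x":0.2,"y":5.9,"z":-11.8,"turn":0.000},{"x":0.2,"y":5.9,"z":-11.8,"turn":0.000},{"x":0.2,"y":5.9,"z":-11.8,"turn":0.000},{"x":0.2,"y":5.9,"z":-11.8,"turn":0.000}]
[{"x":0.2,"y":5.9,"z":-11.8,"turn":0.000}]
```

```bash
python3 -m handwheel '[{"x":0,"y":5.5,"z":-11.5,"turn":0},{"x":0,"y":5.5,"z":-11.5,"turn":0},{"x":0,"y":5.5,"z":-11.5,"turn":0},{"x":0,"y":5.5,"z":-11.5,"turn":0},{"x":0,"y":5.5,"z":-11.5,"turn":0}]'>/dev/null; python3 -m handwheel '[{"x":0,"y":5,"z":-10,"turn":0},{"x":0,"y":4,"z":-8,"turn":0},{"x":0,"y":3,"z":-6,"turn":0},{"x":0,"y":2,"z":-4,"turn":0},{"x":0,"y":1,"z":-2,"turn":0}]'>/dev/null; python3 hold.py 4;python3 q.py;python3 - <<'E'
from h import *
where(); rows(tgt(21,BEND,[551.5,201.6,212]),21)
im=read_camera('scene');cv2.imwrite('pics/s15.png',cv2.resize(im[150:350,280:480,::-1],None,fx=3,fy=3,interpolation=cv2.INTER_CUBIC))
im=read_camera('top');cv2.imwrite('pics/t15.png',cv2.resize(im[120:300,120:320,::-1],None,fx=3,fy=3,interpolation=cv2.INTER_CUBIC))
E
```

```text
t 21.45 [508.  174.1 354.4] phi 21.1 tx [ 0.005   0.0013 -1.    ] q [ 2.0050e-01  1.9070e-01  1.4932e+00  3.0000e-04  1.4525e+00 -1.6780e-01] F [-0.6 -0.1 -4.4] dq [-0.003 -0.001  0.002 -0.001 -0.    -0.   ] tau [  0.2 -38.1 -26.1   0.1  -0.1   0. ]
tip [566.5 199.4 213.7] scene [396.2 253.7]
arc [535.1 193.3 213.5] scene [400.4 245.8]
bend [546.6 163.4 213.6] scene [385.8 243.8]
guard [507.7 176.7 213.4] scene [399.3 237.6]
t 21.45 pos [508.  174.1 354.4] phi 21.1 tiltx [ 0.005  0.001 -1.   ] F [-0.6 -0.1 -4.4] gap 21.4 q [ 0.2   0.19  1.49  0.    1.45 -0.17]
d [ 4.9 38.2 -1.6] turn 0.002 rows 1
[{"x":1.6,"y":18.3,"z":-33.9,"turn":0.002}]
```

View pics/s15.png

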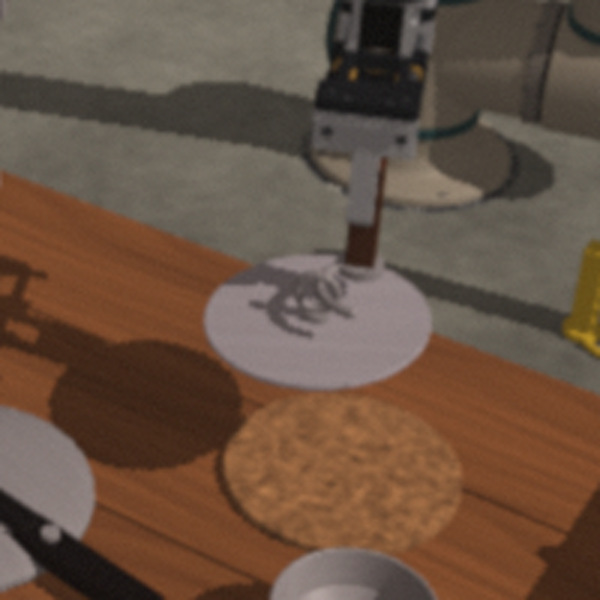

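View pics/t15.png

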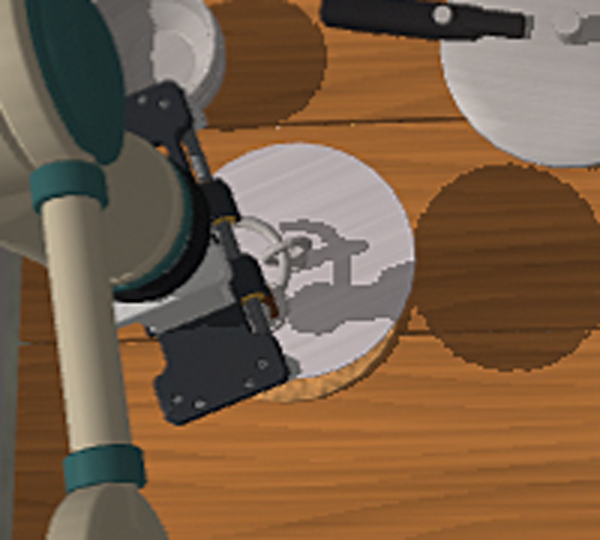

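```bash
python3 -m handwheel '[{"x":0,"y":3,"z":-6,"turn":0},{"x":0,"y":6,"z":-11,"turn":0},{"x":0,"y":6,"z":-11,"turn":0},{"x":0,"y":3,"z":-6,"turn":0}]'>/dev/null; python3 hold.py 5;python3 q.py;python3 - <<'E'
from h import *
im=read_camera('top');cv2.imwrite('pics/t16.png',im[:,:,::-1]);cv2.imwrite('pics/t16z.png',cv2.resize(im[120:300,120:320,::-1],None,fx=3,fy=3,interpolation=cv2.INTER_CUBIC))
where(); rows(tgt(21,BEND,[551.5,201.6,150]),21)
hsv=cv2.cvtColor(im,cv2.COLOR_RGB2HSV)
m=((hsv[...,1]<50)&(hsv[...,2]>120)).astype(np.uint8); m[:, :190]=0
n,l,s,c=cv2.connectedComponentsWithStats(m)
for k in range(1,n):
    if s[k][4]>300: print(k,s[k],c[k])
E
```

```text
t 22.2 [512.7 212.4 354.7] phi 20.89 tx [ 5.1e-03  5.0e-04 -1.0e+00] q [ 2.6780e-01  2.1860e-01  1.4559e+00 -9.0000e-04  1.4620e+00 -9.6800e-02] F [ 0.1 -0.6 -3.5] dq [-0.008 -0.005  0.004 -0.    -0.001  0.   ] tau [  0.3 -39.9 -26.3   0.1  -0.1  -0. ]
tip [571.4 237.1 214.1] scene [411.1 260.8]
arc [540.  231.1 213.9] scene [415.1 252.6]
bend [551.4 201.2 213.9] scene [400.2 250.5]
guard [512.5 214.6 213.7] scene [413.8 244.1]
t 22.25 pos [512.7 212.1 354.7] phi 20.87 tiltx [ 0.005  0.    -1.   ] F [-0.3 -0.2 -3.7] gap 21.3 q [ 0.27  0.22  1.46 -0.    1.46 -0.1 ]
d [  0.1   0.3 -63.9] turn -0.002 rows 2
[{"x":32.0,"y":-0.1,"z":-0.2,"turn":-0.001},{"x":32.0,"y":-0.1,"z":-0.2,"turn":-0.001}]
1 [  190     0   450   227 54627] [452.30765006  73.28733044]
5 [ 267   92   86   83 5206] [311.02516327 133.80964272]
6 [ 393  119   58   31 1024] [420.87402344 134.02929688]
10 [ 190  166   51   47 1508] [213.55437666 186.61737401]
22 [ 380  201   68   57 2209] [415.43820733 232.66636487]
35 [496 206  26  53 909] [507.3410341 230.8569857]
57 [190 224  42  21 538] [209.07992565 233.07434944]
63 [  190   287   336   185 33378] [332.87587633 360.99676434]
68 [  353   366   287   114 15993] [528.76952417 441.51722629]
```

View pics/t16z.png

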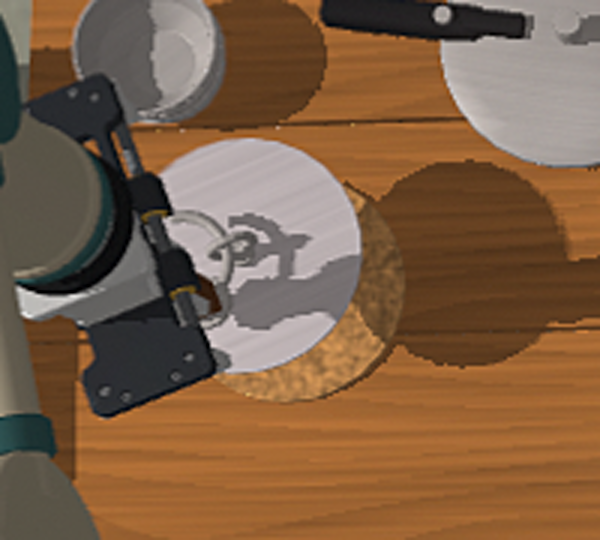

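```bash
python3 - <<'E'
from h import *
P=np.array([plane('top',(a/3+120-.33,b/3+120-.33),184) for a,b in [(255,138),(361,240),(331,325),(240,374),(190,158),(300,148),(340,180)]]);print(circ(P))
E
```

```text
(array([551.25967535, 198.62651205]), np.float64(82.10708233545004))
```

```bash
python3 -m handwheel '[{"x":5,"y":0,"z":0,"turn":0},{"x":10,"y":0,"z":0,"turn":0},{"x":12,"y":0,"z":0,"turn":0},{"x":12,"y":0,"z":0,"turn":0},{"x":12,"y":0,"z":0,"turn":0}]'>/dev/null; python3 -m handwheel '[{"x":12,"y":0,"z":0,"turn":0},{"x":12,"y":0,"z":0,"turn":0},{"x":10,"y":0,"z":0,"turn":0},{"x":6,"y":0,"z":0,"turn":0},{"x":3,"y":0,"z":0,"turn":0}]'>/dev/null; python3 hold.py 5;python3 q.py;python3 - <<'E'
from h import *
where(); rows(tgt(21,BEND,[551.5,201.6,92]),21)
E
```

```text
t 23.5 [511.9 210.  251.3] phi 20.72 tx [ 0.0019 -0.0012 -1.    ] q [ 0.2644  0.2768  1.6358 -0.0018  1.2275 -0.0967] F [ 1.   0.1 -3.5] dq [ 0.001 -0.003 -0.002  0.001  0.001  0.001] tau [ -0.  -40.9 -23.6   0.   -0.    0. ]
tip [570.2 234.5 110.4] scene [405.4 297.5]
arc [538.8 228.6 110.4] scene [409.4 289. ]
bend [550.1 198.7 110.4] scene [395.2 286.8]
guard [511.3 212.3 110.3] scene [408.3 280.1]
t 23.5 pos [511.9 210.  251.3] phi 20.72 tiltx [ 0.002 -0.001 -1.   ] F [ 1.   0.1 -3.5] gap 21.8 q [ 0.26  0.28  1.64 -0.    1.23 -0.1 ]
d [  1.4   2.7 -18.4] turn -0.005 rows 1
[{"x":18.4,"y":2.2,"z":-2.1,"turn":-0.005}]
```

```bash
python3 -m handwheel '[{"x":4,"y":1.5,"z":-1.5,"turn":0},{"x":3,"y":0,"z":0,"turn":0}]'; python3 hold.py 3;python3 -m handwheel '[{"x":3,"y":0,"z":0,"turn":0}]'; python3 hold.py 3; python3 q.py; python3 -m handwheel '[{"x":3,"y":0,"z":0,"turn":0}]'; python3 hold.py 3; python3 q.py
```

```text
time: 23.7
eef_pos: [513.8, 212.4, 245.5]
tcp_rot: [1.214, 1.565, 0.005]
force: [0.7, -0.3, -3.8]
finger_gap: 21.9
time: 23.95
eef_pos: [513.6, 212.2, 242.6]
tcp_rot: [1.147, 1.566, -0.063]
force: [-0.2, 0.1, -3.6]
finger_gap: 21.4
t 24.1 [513.2 212.  242. ] phi 20.72 tx [ 3.6e-03 -9.0e-04 -1.0e+00] q [ 0.2674  0.2861  1.6472 -0.0019  1.2051 -0.0936] F [ 0.5 -0.6 -3.2] dq [-0.001 -0.001 -0.006  0.001  0.002 -0.001] tau [  0.  -41.5 -23.6   0.   -0.1  -0. ]
time: 24.2
eef_pos: [513.6, 212.1, 239.4]
tcp_rot: [1.112, 1.566, -0.097]
force: [-1.2, 1.1, -1.5]
finger_gap: 21.6
t 24.35 [513.4 212.  239.2] phi 20.72 tx [ 4.2e-03 -7.0e-04 -1.0e+00] q [ 0.2674  0.2884  1.6514 -0.002   1.198  -0.0936] F [ 0.8  0.6 -1.3] dq [-0.    -0.003 -0.004  0.001  0.001 -0.   ] tau [ -0.  -40.1 -22.5   0.1  -0.    0. ]
```

```bash
python3 -m handwheel '[{"x":3.5,"y":0,"z":0,"turn":0},{"x":3,"y":0,"z":0,"turn":0}]'; python3 hold.py 5; python3 - <<'E'
from h import *
where(); rows(tgt(21,BEND,[551.5,201.6,92]),21)
im=read_camera('top');cv2.imwrite('pics/t17.png',cv2.resize(im[120:300,120:320,::-1],None,fx=3,fy=3,interpolation=cv2.INTER_CUBIC))
im=read_camera('scene');cv2.imwrite('pics/s17.png',cv2.resize(im[220:370,320:480,::-1],None,fx=5,fy=5,interpolation=cv2.INTER_CUBIC)[:600])
E
```

```text
time: 24.55
eef_pos: [514.1, 212.2, 233.3]
tcp_rot: [1.182, 1.564, -0.027]
force: [1.0, -0.3, -2.1]
finger_gap: 22.0
tip [572.9 236.8  92.7] scene [405.  304.6]
arc [541.5 230.9  92.5] scene [408.9 296.1]
bend [552.8 201.   92.6] scene [394.9 293.8]
guard [514.  214.6  92.3] scene [407.8 287.1]
t 24.8 pos [514.  212.2 233.3] phi 20.72 tiltx [ 0.006 -0.    -1.   ] F [ 0.1 -1.2 -1.7] gap 21.8 q [ 0.27  0.29  1.66 -0.    1.18 -0.09]
d [-1.4  0.4 -0.6] turn -0.005 rows 1
[{"x":0.5,"y":-1.1,"z":-0.9,"turn":-0.005}]
```

View pics/t17.png

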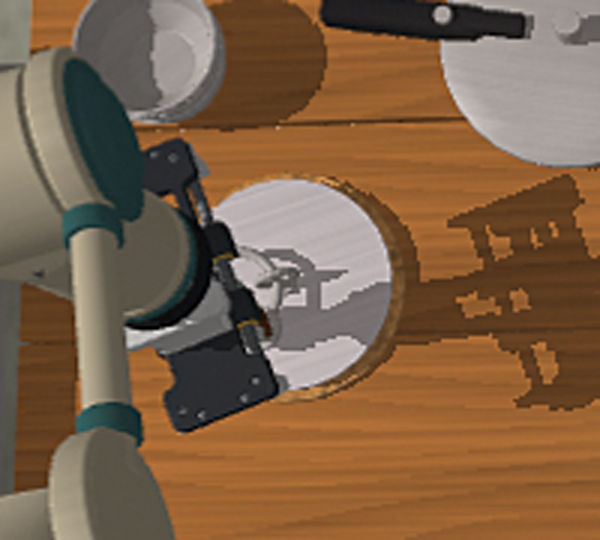

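View pics/s17.png

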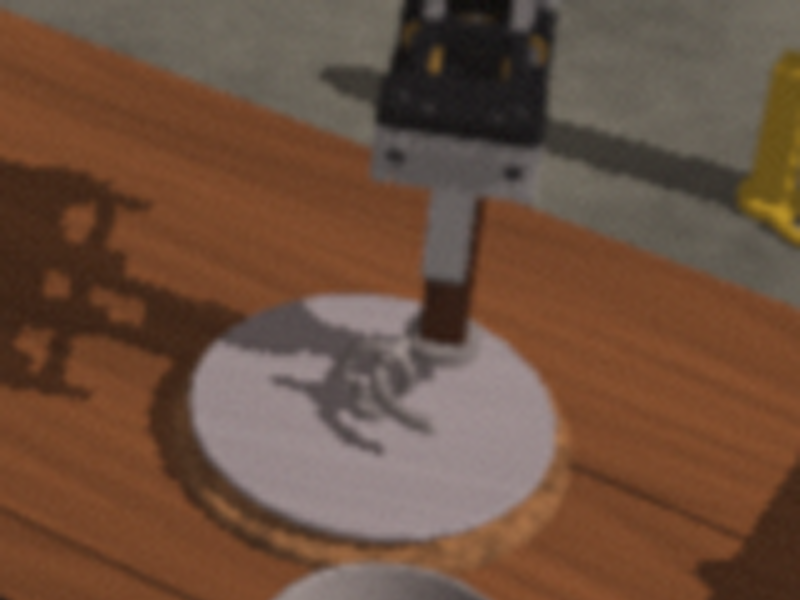

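```bash
python3 - <<'E'
from h import *
im=read_camera('top')
cv2.imwrite('pics/t18.png',cv2.resize(im[170:255,185:265,::-1],None,fx=7,fy=7,interpolation=cv2.INTER_NEAREST)[:600])
E
```

```text
(no output)
```

View pics/t18.png

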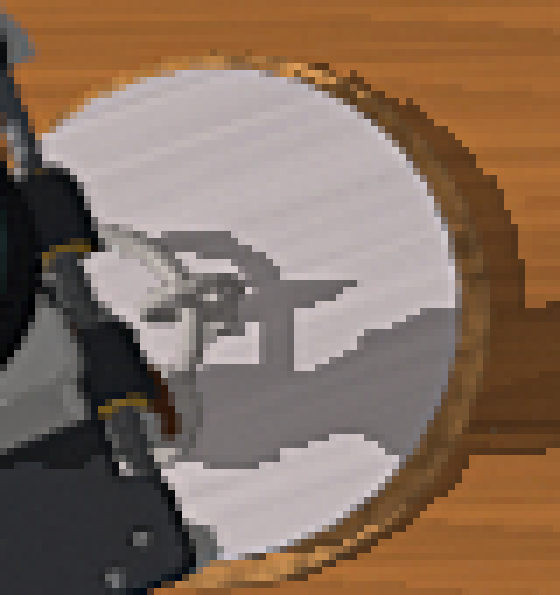

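```bash
python3 - <<'E'
from h import *
P=np.array([plane('top',(a/7+185-.5,b/7+170-.5),70) for a,b in [(215,68),(340,98),(420,175),(460,285),(440,385),(400,455),(320,530),(230,560),(75,115)]]);c,r=circ(P);print(c,r)
s,p,R=st()
f=lambda P:((proj('top',P)+.5-[185,170])*7).round(0).tolist()
a=p+R@ARC
print('wire',[f([p+R@(ARC+32*np.array([0,np.cos(t),-np.sin(t)]))]) for t in np.radians([190,230,250,270,290,310,350])])
for yaw in (15,21,27):
  y=np.array([-np.sin(np.radians(yaw)),np.cos(np.radians(yaw)),0]); C=np.array([*c,92])
  print('ring',yaw,f([C+15*y,C-15*y,C,C+[0,0,15]]))
E
```

```text
[552.41476058 201.61190964] 83.21911294709739
wire [[[150.0, 415.0]], [[193.0, 362.0]], [[199.0, 329.0]], [[193.0, 296.0]], [[176.0, 268.0]], [[150.0, 248.0]], [[85.0, 239.0]]]
ring 15 [[147.0, 311.0], [235.0, 285.0], [191.0, 298.0], [179.0, 289.0]]
ring 21 [[149.0, 315.0], [234.0, 281.0], [191.0, 298.0], [179.0, 289.0]]
ring 27 [[151.0, 320.0], [232.0, 276.0], [191.0, 298.0], [179.0, 289.0]]
```

```bash
python3 - <<'E'
from h import *
rows(tgt(-5,ARC,[541,231.5,92]),-5,n=5)
E
```

```text
t 24.95 pos [514.1 212.2 233.4] phi 20.72 tiltx [ 0.006 -0.    -1.   ] F [ 0.6 -1.1 -2.2] gap 21.6 q [ 0.27  0.29  1.66 -0.    1.18 -0.09]
d [-6.1 13.9 -0.6] turn 0.449 rows 5
[{"x":0.1,"y":-0.2,"z":-3.0,"turn":0.090},{"x":0.1,"y":-0.4,"z":-3.0,"turn":0.090},{"x":0.1,"y":-0.7,"z":-3.0,"turn":0.090},{"x":0.1,"y":-1.0,"z":-2.9,"turn":0.090},{"x":0.1,"y":-1.2,"z":-2.8,"turn":0.090}]
```

```bash
python3 -m handwheel '[{"x":0,"y":-0.2,"z":-3,"turn":0.09},{"x":0,"y":-0.4,"z":-3,"turn":0.09},{"x":0,"y":-0.7,"z":-3,"turn":0.09},{"x":0,"y":-1,"z":-2.9,"turn":0.09},{"x":0,"y":-1.2,"z":-2.8,"turn":0.09}]'; python3 hold.py 4;python3 - <<'E'
from h import *
where();rows(tgt(-30,ARC,[541,231.5,92]),-30,n=5)
E
```

```text
time: 25.45
eef_pos: [508.2, 226.3, 233.8]
tcp_rot: [1.659, 1.563, -0.018]
force: [-0.4, -1.2, -1.0]
finger_gap: 21.8
tip [572.2 222.4  93.2] scene [399.4 301.8]
arc [541.4 231.1  93. ] scene [409.  295.9]
bend [538.2 199.3  92.9] scene [397.2 290. ]
guard [509.5 228.7  92.7] scene [414.2 288.2]
t 25.65 pos [508.2 226.2 233.7] phi -5.76 tiltx [ 0.007 -0.    -1.   ] F [ 0.3  0.3 -1. ] gap 21.6 q [ 0.29  0.29  1.66 -0.    1.18  0.4 ]
d [ 0.4 14.  -1. ] turn 0.423 rows 5
[{"x":0.2,"y":-0.2,"z":-2.8,"turn":0.085},{"x":0.2,"y":-0.4,"z":-2.8,"turn":0.085},{"x":0.2,"y":-0.7,"z":-2.7,"turn":0.085},{"x":0.2,"y":-0.9,"z":-2.7,"turn":0.085},{"x":0.2,"y":-1.1,"z":-2.6,"turn":0.085}]
```

```bash
python3 -m handwheel '[{"x":0.2,"y":-0.2,"z":-2.8,"turn":0.085},{"x":0.2,"y":-0.4,"z":-2.8,"turn":0.085},{"x":0.2,"y":-0.7,"z":-2.7,"turn":0.085},{"x":0.2,"y":-0.9,"z":-2.7,"turn":0.085},{"x":0.2,"y":-1.1,"z":-2.6,"turn":0.085}]'; python3 hold.py 4;python3 - <<'E'
from h import *
where();rows(tgt(-55,ARC,[541,231.5,92]),-55,n=5)
E
```

```text
time: 26.15
eef_pos: [509.2, 239.5, 232.9]
tcp_rot: [1.977, 1.563, -0.129]
force: [0.2, -0.2, -0.1]
finger_gap: 21.6
tip [565.9 209.6  92.3] scene [395.6 298.4]
arc [541.5 230.4  92.1] scene [408.7 296.1]
bend [525.4 202.8  92. ] scene [401.  287.9]
guard [511.5 241.5  91.8] scene [418.8 291. ]
t 26.35 pos [509.2 239.4 232.8] phi -30.36 tiltx [ 0.008 -0.001 -1.   ] F [ 0.5 -0.3 -0.2] gap 21.7 q [ 0.32  0.3   1.65 -0.    1.18  0.85]
d [ 6.  13.4 -0. ] turn 0.43 rows 5
[{"x":0.0,"y":-0.3,"z":-2.9,"turn":0.086},{"x":0.0,"y":-0.6,"z":-2.9,"turn":0.086},{"x":0.0,"y":-0.8,"z":-2.8,"turn":0.086},{"x":0.0,"y":-1.0,"z":-2.7,"turn":0.086},{"x":0.0,"y":-1.3,"z":-2.6,"turn":0.086}]
```

```bash
python3 -m handwheel '[{"x":0,"y":-0.3,"z":-2.9,"turn":0.086},{"x":0,"y":-0.6,"z":-2.9,"turn":0.086},{"x":0,"y":-0.8,"z":-2.8,"turn":0.086},{"x":0,"y":-1,"z":-2.7,"turn":0.086},{"x":0,"y":-1.3,"z":-2.6,"turn":0.086}]'; python3 hold.py 4;python3 - <<'E'
from h import *
where();rows(tgt(-87,ARC,[541,231.5,92]),-87,n=6)
im=read_camera('scene');cv2.imwrite('pics/s19.png',cv2.resize(im[220:370,320:480,::-1],None,fx=5,fy=5,interpolation=cv2.INTER_CUBIC)[:600])
E
```

```text
time: 26.85
eef_pos: [515.2, 251.6, 232.9]
tcp_rot: [2.253, 1.563, -0.284]
force: [0.9, -0.2, -1.4]
finger_gap: 21.3
tip [554.2 201.1  92.3] scene [394.6 294.3]
arc [540.8 230.1  92.1] scene [408.7 295.9]
bend [514.6 211.8  92. ] scene [406.6 286.9]
guard [518.2 252.7  91.9] scene [422.1 294.3]
t 27.05 pos [515.1 251.5 232.9] phi -55.11 tiltx [ 0.007 -0.002 -1.   ] F [-0.  -0.4 -2.3] gap 22.0 q [ 0.34  0.32  1.62 -0.    1.19  1.3 ]
d [15.1 11.3 -0. ] turn 0.557 rows 6
[{"x":0.0,"y":-0.1,"z":-3.1,"turn":0.093},{"x":0.0,"y":-0.4,"z":-3.1,"turn":0.093},{"x":0.0,"y":-0.7,"z":-3.1,"turn":0.093},{"x":0.0,"y":-1.0,"z":-3.0,"turn":0.093},{"x":0.0,"y":-1.2,"z":-2.9,"turn":0.093}]
[{"x":0.0,"y":-1.5,"z":-2.8,"turn":0.093}]
```

View pics/s19.png

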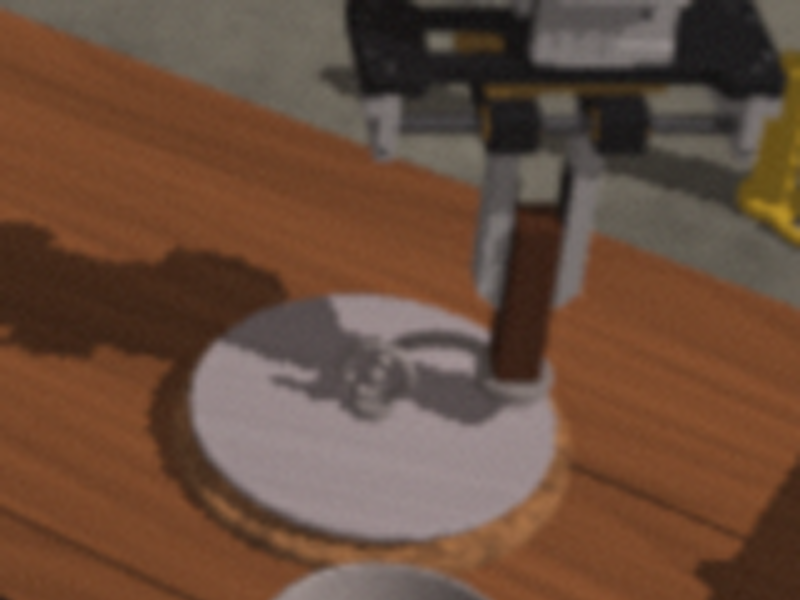

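```bash
python3 -m handwheel '[{"x":0,"y":-0.1,"z":-3.1,"turn":0.093},{"x":0,"y":-0.4,"z":-3.1,"turn":0.093},{"x":0,"y":-0.7,"z":-3.1,"turn":0.093},{"x":0,"y":-1,"z":-3,"turn":0.093},{"x":0,"y":-1.2,"z":-2.9,"turn":0.093}]';python3 -m handwheel '[{"x":0,"y":-1.5,"z":-2.8,"turn":0.093}]'; python3 hold.py 4;python3 - <<'E'
from h import *
where();rows(tgt(-87,ARC,[541,231.5,150]),-87)
im=read_camera('scene');cv2.imwrite('pics/s20.png',cv2.resize(im[220:370,320:480,::-1],None,fx=5,fy=5,interpolation=cv2.INTER_CUBIC)[:600])
im=read_camera('top');cv2.imwrite('pics/t20.png',cv2.resize(im[140:280,140:300,::-1],None,fx=4,fy=4,interpolation=cv2.INTER_CUBIC)[:600])
E
```

```text
time: 27.6
eef_pos: [527.2, 259.9, 233.1]
tcp_rot: [2.557, 1.564, -0.45]
force: [0.1, -0.2, -1.3]
finger_gap: 21.9
time: 27.7
eef_pos: [529.8, 261.6, 233.0]
tcp_rot: [2.616, 1.564, -0.486]
force: [0.2, 0.1, -2.2]
finger_gap: 21.5
tip [535.8 198.3  92.2] scene [397.2 289.5]
arc [540.  230.   92.1] scene [408.8 295.7]
bend [508.  228.6  92. ] scene [414.4 288.1]
guard [533.  261.2  92. ] scene [422.7 299.2]
t 27.9 pos [529.6 261.6 233. ] phi -87.47 tiltx [ 0.006 -0.003 -1.   ] F [ 0.1 -0.1 -1.9] gap 22.1 q [ 0.34  0.34  1.58 -0.01  1.21  1.87]
d [ 0.7  1.4 57.9] turn -0.008 rows 2
[{"x":-28.9,"y":-0.6,"z":-0.6,"turn":-0.004},{"x":-28.9,"y":-0.6,"z":-0.6,"turn":-0.004}]
```

View pics/s20.png

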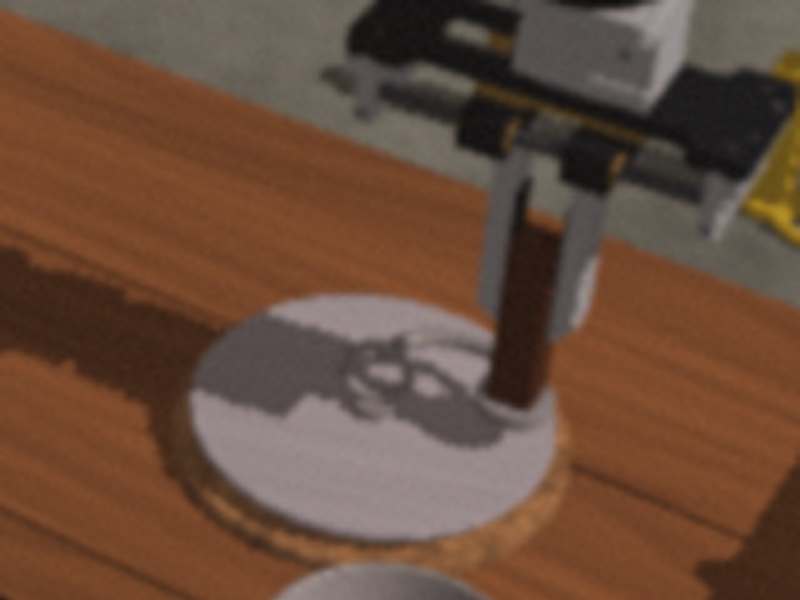

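View pics/t20.png

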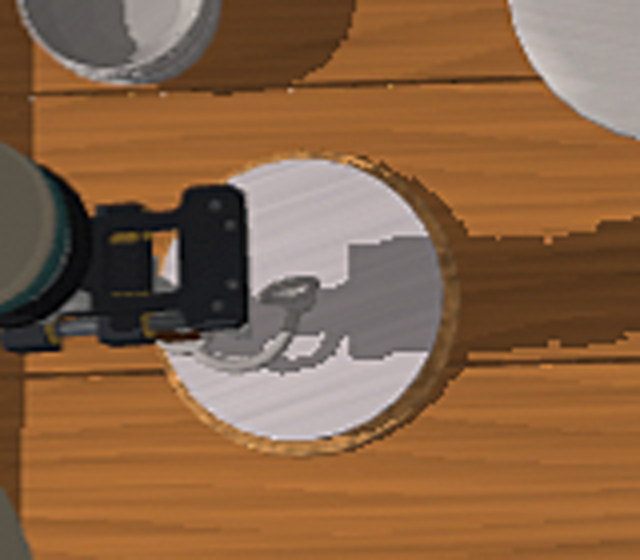

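```bash
python3 -m handwheel '[{"x":-2,"y":0,"z":4,"turn":0},{"x":-6,"y":0,"z":0,"turn":0},{"x":-8,"y":0,"z":0,"turn":0}]';python3 hold.py 3;  python3 -m handwheel '[{"x":-10,"y":0,"z":0,"turn":0},{"x":-12,"y":0,"z":0,"turn":0},{"x":-12,"y":0,"z":0,"turn":0},{"x":-10,"y":0,"z":0,"turn":0}]'; python3 hold.py 4; python3 q.py; python3 - <<'E'
from h import *
rows(tgt(-30,GRD,[425,60,150]),-30,n=15)
im=read_camera('scene');cv2.imwrite('pics/s21.png',cv2.resize(im[190:370,300:500,::-1],None,fx=4,fy=4,interpolation=cv2.INTER_CUBIC)[:600])
E
```

```text
time: 28.3
eef_pos: [524.1, 260.9, 249.0]
tcp_rot: [2.156, 1.566, -0.94]
force: [0.2, 0.4, -1.1]
finger_gap: 21.8
time: 28.85
eef_pos: [524.1, 261.2, 296.1]
tcp_rot: [2.256, 1.566, -0.84]
force: [0.1, -0.0, -1.4]
finger_gap: 21.6
t 29.05 [523.9 261.1 294.9] phi -87.4 tx [ 0.0028 -0.0041 -1.    ] q [ 0.346   0.2955  1.4961 -0.005   1.3488  1.8724] F [-0.8 -0.6 -1.4] dq [ 0.001  0.011  0.022  0.001 -0.    -0.002] tau [  0.  -43.1 -24.9  -0.   -0.1   0. ]
t 29.05 pos [523.9 261.1 294.9] phi -87.4 tiltx [ 0.003 -0.004 -1.   ] F [-0.8 -0.6 -1.4] gap 21.7 q [ 0.35  0.3   1.5  -0.    1.35  1.87]
d [-100.6 -202.8   -3.9] turn -1.002 rows 15
[{"x":0.3,"y":13.2,"z":7.3,"turn":-0.067},{"x":0.3,"y":12.7,"z":8.2,"turn":-0.067},{"x":0.3,"y":12.1,"z":9.0,"turn":-0.067},{"x":0.3,"y":11.5,"z":9.8,"turn":-0.067},{"x":0.3,"y":10.8,"z":10.5,"turn":-0.067}]
[{"x":0.3,"y":10.1,"z":11.2,"turn":-0.067},{"x":0.3,"y":9.3,"z":11.9,"turn":-0.067},{"x":0.3,"y":8.5,"z":12.5,"turn":-0.067},{"x":0.3,"y":7.6,"z":13.0,"turn":-0.067},{"x":0.3,"y":6.7,"z":13.5,"turn":-0.067}]
[{"x":0.3,"y":5.8,"z":13.9,"turn":-0.067},{"x":0.3,"y":4.9,"z":14.3,"turn":-0.067},{"x":0.3,"y":3.9,"z":14.6,"turn":-0.067},{"x":0.3,"y":2.9,"z":14.8,"turn":-0.067},{"x":0.3,"y":2.0,"z":15.0,"turn":-0.067}]
```

View pics/s21.png

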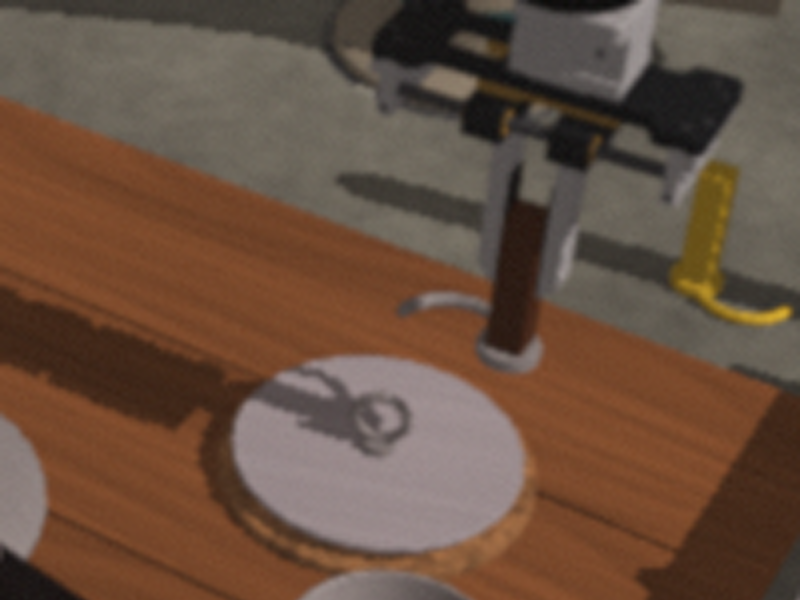

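```bash
python3 -m handwheel '[{"x":0,"y":13,"z":7,"turn":-0.067},{"x":0,"y":13,"z":8,"turn":-0.067},{"x":0,"y":12,"z":9,"turn":-0.067},{"x":0,"y":11.5,"z":10,"turn":-0.067},{"x":0,"y":11,"z":10.5,"turn":-0.067}]';  python3 -m handwheel '[{"x":0,"y":10,"z":11,"turn":-0.067},{"x":0,"y":9,"z":12,"turn":-0.067},{"x":0,"y":8.5,"z":12.5,"turn":-0.067},{"x":0,"y":7.5,"z":13,"turn":-0.067},{"x":0,"y":6.5,"z":13.5,"turn":-0.067}]';  python3 -m handwheel '[{"x":0,"y":6,"z":14,"turn":-0.067},{"x":0,"y":5,"z":14,"turn":-0.067},{"x":0,"y":4,"z":12,"turn":-0.067},{"x":0,"y":2,"z":10,"turn":-0.067},{"x":0,"y":1,"z":6,"turn":-0.067}]'; python3 hold.py 4; python3 q.py; python3 - <<'E'
from h import *
where(); rows(tgt(-30,GRD,[435,60,60]),-30)
im=read_camera('scene');cv2.imwrite('pics/s22.png',cv2.resize(im[150:300,260:460,::-1],None,fx=4,fy=4,interpolation=cv2.INTER_CUBIC)[:600])
E
```

```text
time: 29.6
eef_pos: [488.8, 191.9, 290.2]
tcp_rot: [0.425, 1.562, -2.32]
force: [-0.4, -0.3, -1.7]
finger_gap: 21.4
time: 30.1
eef_pos: [452.8, 121.1, 287.2]
tcp_rot: [-0.241, 1.555, -2.637]
force: [-0.8, 0.5, -1.4]
finger_gap: 21.8
time: 30.6
eef_pos: [425.7, 63.7, 284.8]
tcp_rot: [-0.719, 1.547, -2.766]
force: [0.2, -0.2, -0.7]
finger_gap: 21.8
t 30.8 [426.5  64.4 285.1] phi -27.53 tx [-0.0208 -0.0081 -0.9998] q [-0.0061  0.0791  1.8028 -0.0086  1.2805  0.4769] F [ 0.1  0.5 -1.7] dq [ 0.009  0.003 -0.011  0.     0.    -0.003] tau [ -0.2 -28.2 -23.   -0.    0.1  -0. ]
tip [480.6  36.4 143.2] scene [350.6 237.3]
arc [455.3  56.  143.5] scene [362.7 235. ]
bend [440.5  27.6 144.1] scene [355.9 228.4]
guard [424.7  65.6 144.1] scene [372.2 230.4]
t 30.8 pos [426.5  64.4 285.1] phi -27.53 tiltx [-0.021 -0.008 -1.   ] F [ 0.1  0.5 -1.7] gap 21.4 q [-0.01  0.08  1.8  -0.01  1.28  0.48]
d [ 10.2  -5.5 -84.1] turn 0.043 rows 2
[{"x":41.9,"y":6.4,"z":-0.6,"turn":0.022},{"x":41.9,"y":6.4,"z":-0.7,"turn":0.022}]
```

View pics/s22.png

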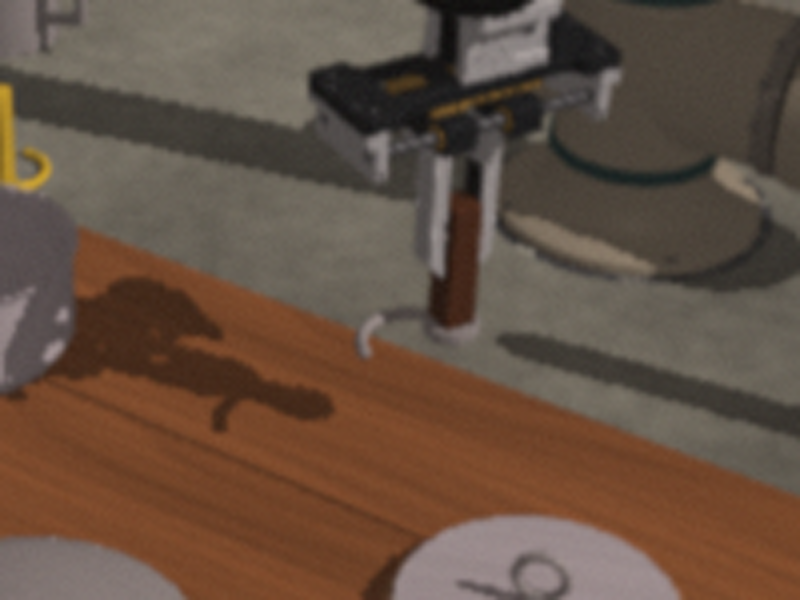

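```bash
python3 -m handwheel '[{"x":0,"y":6,"z":-0.5,"turn":0.02},{"x":0,"y":6,"z":-0.5,"turn":0.02}]'; python3 hold.py 3; python3 -m handwheel '[{"x":45,"y":0,"z":0,"turn":0},{"x":0,"y":0,"z":0,"turn":0}]'; python3 hold.py 5; python3 q.py; python3 - <<'E'
from h import *
where(); rows(tgt(-30,GRD,[435,60,60]),-30)
E
```

```text
time: 31.05
eef_pos: [438.1, 60.3, 284.9]
tcp_rot: [-0.685, 1.549, -2.778]
force: [0.3, 0.5, -1.5]
finger_gap: 21.8
time: 31.4
eef_pos: [437.3, 60.0, 239.3]
tcp_rot: [-0.686, 1.549, -2.779]
force: [-1.5, 0.2, -1.3]
finger_gap: 21.7
t 31.65 [442.8  59.9 245.6] phi -29.87 tx [-0.0039 -0.0079 -1.    ] q [-0.0161  0.1281  1.8511 -0.0087  1.1662  0.5087] F [ 0.3  0.3 -1.4] dq [ 0.    -0.002  0.004 -0.001 -0.006  0.001] tau [ -0.  -29.6 -21.8   0.    0.    0. ]
tip [498.2  29.7 104.6] scene [343.8 252.6]
arc [473.7  50.2 104.5] scene [356.1 250.6]
bend [457.8  22.5 104.8] scene [349.9 243.8]
guard [443.6  61.1 104.5] scene [365.9 246.3]
t 31.65 pos [442.8  59.9 245.6] phi -29.87 tiltx [-0.004 -0.008 -1.   ] F [ 0.3  0.3 -1.4] gap 21.7 q [-0.02  0.13  1.85 -0.01  1.17  0.51]
d [ -8.6  -1.  -44.5] turn 0.002 rows 1
[{"x":44.6,"y":-7.0,"z":4.8,"turn":0.002}]
```

```bash
python3 -m handwheel '[{"x":8,"y":0,"z":0,"turn":0},{"x":10,"y":0,"z":0,"turn":0},{"x":9,"y":0,"z":0,"turn":0},{"x":6,"y":0,"z":0,"turn":0},{"x":3,"y":0,"z":0,"turn":0}]'; python3 hold.py 4; python3 q.py; for i in 1 2; do python3 -m handwheel '[{"x":3,"y":0,"z":0,"turn":0}]'>/dev/null; python3 hold.py 3; python3 q.py; done
```

```text
time: 32.15
eef_pos: [444.5, 59.6, 209.8]
tcp_rot: [0.835, 1.562, -1.257]
force: [-0.0, -1.0, -1.2]
finger_gap: 21.4
t 32.35 [445.1  59.7 210.7] phi -29.87 tx [ 0.004 -0.008 -1.   ] q [-0.0167  0.1624  1.9069 -0.009   1.0681  0.509 ] F [ 0.6 -1.  -1.7] dq [-0.001 -0.007 -0.006  0.     0.001 -0.001] tau [ -0.  -30.6 -20.6   0.   -0.    0. ]
t 32.6 [445.   59.6 207.7] phi -29.87 tx [ 0.004 -0.008 -1.   ] q [-0.0168  0.1657  1.9116 -0.0091  1.0602  0.509 ] F [ 0.4  0.1 -1.8] dq [ 0.002 -0.003 -0.002  0.002  0.001  0.001] tau [ -0.  -30.9 -20.7   0.   -0.1   0. ]
t 32.85 [444.9  59.6 204.5] phi -29.87 tx [ 0.0036 -0.008  -1.    ] q [-0.0168  0.1691  1.9164 -0.0092  1.0524  0.5091] F [-0.2  0.  -2. ] dq [ 0.001 -0.004 -0.004  0.     0.     0.001] tau [ -0.  -31.  -20.5   0.   -0.1   0. ]
```

```bash
for i in 1 2; do python3 -m handwheel '[{"x":3,"y":0,"z":0,"turn":0}]'>/dev/null; python3 hold.py 3; python3 q.py; done;  python3 -m handwheel '[{"x":1.5,"y":0,"z":0,"turn":0}]'>/dev/null; python3 hold.py 3; python3 q.py
```

```text
t 33.1 [444.8  59.6 201.3] phi -29.87 tx [ 0.0031 -0.008  -1.    ] q [-0.0169  0.1726  1.9213 -0.0092  1.0444  0.5091] F [-0.9 -0.  -1.8] dq [ 0.     0.    -0.005  0.     0.     0.001] tau [ -0.  -31.1 -20.4   0.   -0.1   0. ]
t 33.35 [444.6  59.6 198. ] phi -29.87 tx [ 0.0024 -0.008  -1.    ] q [-0.0169  0.1763  1.9263 -0.0092  1.0365  0.5091] F [ 0.3  0.2 -1.4] dq [-0.001 -0.003 -0.003  0.001  0.001 -0.001] tau [ -0.  -31.1 -20.3   0.   -0.1   0. ]
t 33.6 [444.5  59.6 196.4] phi -29.87 tx [ 0.0022 -0.008  -1.    ] q [-0.017   0.1781  1.9287 -0.0092  1.0325  0.5091] F [-0.5  0.6 -1. ] dq [-0.001 -0.002 -0.004  0.001  0.001  0.001] tau [ -0.  -31.2 -20.2   0.   -0.    0. ]
```

```bash
for i in 1 2 3; do python3 -m handwheel '[{"x":1,"y":0,"z":0,"turn":0}]'>/dev/null; python3 hold.py 2; python3 q.py; done; python3 - <<'E'
from h import *
im=read_camera('scene');cv2.imwrite('pics/s23.png',cv2.resize(im[170:290,280:440,::-1],None,fx=5,fy=5,interpolation=cv2.INTER_CUBIC)[:600])
E
```

```text
t 33.8 [444.5  59.5 195.3] phi -29.87 tx [ 0.002 -0.008 -1.   ] q [-0.017   0.1794  1.9303 -0.0093  1.0298  0.5091] F [ 0.4 -0.1 -0.3] dq [ 0.001  0.001 -0.001  0.     0.005  0.001] tau [ -0.  -31.3 -20.2   0.   -0.1   0. ]
t 34.0 [444.6  59.5 194.9] phi -29.87 tx [ 0.0024 -0.0079 -1.    ] q [-0.017   0.1799  1.931  -0.0092  1.0282  0.5091] F [-0.3  0.   4.7] dq [-0.001 -0.001  0.     0.001 -0.002  0.002] tau [ -0.  -29.1 -19.2   0.   -0.5   0. ]
t 34.2 [444.6  59.5 194.9] phi -29.87 tx [ 0.0027 -0.008  -1.    ] q [-0.017   0.1798  1.9312 -0.0093  1.0277  0.5091] F [-2.7 -0.4  8.6] dq [-0.002  0.001  0.     0.    -0.001 -0.   ] tau [ -0.1 -27.3 -18.6   0.   -1.    0. ]
```

View pics/s23.png

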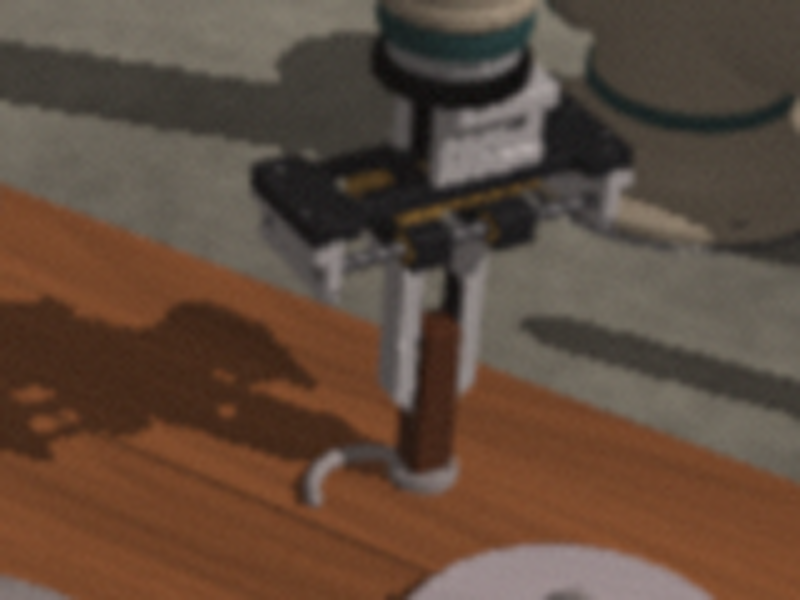

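Contact came at the same height as at pickup (195). Relaxing slightly, then opening.

```bash
python3 -m handwheel '[{"x":0,"y":0,"z":0,"turn":0},{"x":0,"y":0,"z":0,"turn":0},{"x":0,"y":0,"z":0,"turn":0}]'; python3 -m handwheel '[{"x":0,"y":0,"z":0,"turn":0},{"x":0,"y":0,"z":0,"turn":0},{"x":0,"y":0,"z":0,"turn":0},{"x":0,"y":0,"z":0,"turn":0},{"x":0,"y":0,"z":0,"turn":0}]' 1; python3 -m handwheel '[{"x":0,"y":0,"z":0,"turn":0},{"x":0,"y":0,"z":0,"turn":0}]'; python3 q.py; python3 - <<'E'
from h import *
im=read_camera('scene');cv2.imwrite('pics/s24.png',cv2.resize(im[170:290,280:440,::-1],None,fx=5,fy=5,interpolation=cv2.INTER_CUBIC)[:600])
E
```

```text
time: 34.55
eef_pos: [444.7, 59.5, 194.9]
tcp_rot: [0.954, 1.562, -1.138]
force: [-0.6, -0.1, 0.9]
finger_gap: 21.9
time: 35.05
eef_pos: [445.1, 59.5, 194.7]
tcp_rot: [1.008, 1.562, -1.084]
force: [0.3, -0.5, 0.1]
finger_gap: 58.2
time: 35.25
eef_pos: [445.2, 59.5, 194.8]
tcp_rot: [1.019, 1.562, -1.073]
force: [0.5, -0.4, -0.6]
finger_gap: 74.1
t 35.25 [445.2  59.5 194.8] phi -29.87 tx [ 0.0044 -0.0081 -1.    ] q [-0.017   0.18    1.9312 -0.0094  1.0259  0.5091] F [ 0.5 -0.4 -0.6] dq [-0.001  0.002 -0.002  0.     0.002  0.001] tau [ -0.  -30.7 -19.7   0.   -0.    0. ]
```

View pics/s24.png

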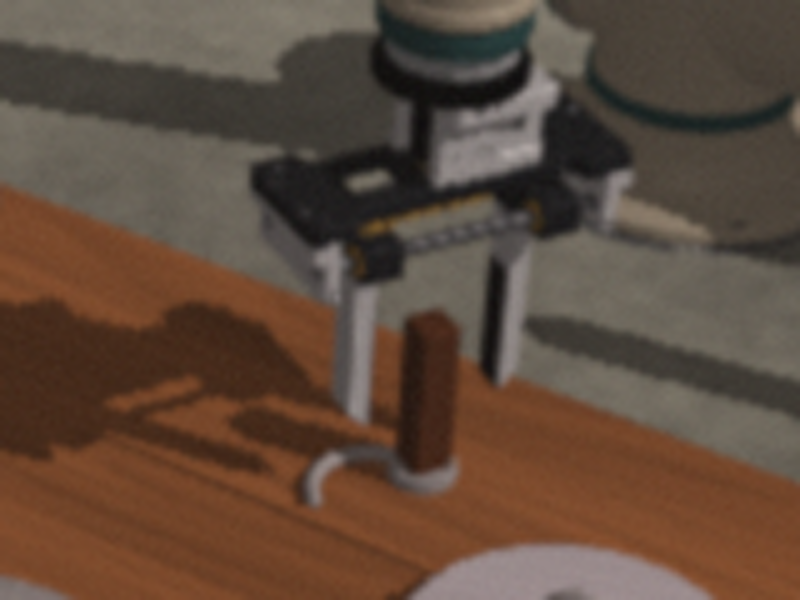

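The lifter stands freely upright between the open fingers. Now I'll raise the arm clear.

```bash
python3 -m handwheel '[{"x":-10,"y":0,"z":0,"turn":0},{"x":-20,"y":0,"z":0,"turn":0},{"x":-30,"y":0,"z":0,"turn":0},{"x":-30,"y":0,"z":0,"turn":0},{"x":-30,"y":0,"z":0,"turn":0}]'; python3 -m handwheel '[{"x":0,"y":-20,"z":30,"turn":0},{"x":0,"y":-20,"z":40,"turn":0},{"x":0,"y":-20,"z":40,"turn":0},{"x":0,"y":-20,"z":40,"turn":0},{"x":0,"y":-10,"z":20,"turn":0}]';python3 hold.py 6; python3 q.py; python3 - <<'E'
from h import *
im=read_camera('scene');cv2.imwrite('pics/s25.png',im[:,:,::-1])
im=read_camera('top');cv2.imwrite('pics/t25.png',im[:,:,::-1])
E
```

```text
time: 35.8
eef_pos: [442.3, 60.5, 317.2]
tcp_rot: [-0.08, 1.561, -2.172]
force: [0.9, -0.3, 0.3]
finger_gap: 93.8
time: 36.3
eef_pos: [280.2, -43.7, 325.8]
tcp_rot: [1.37, 1.553, -0.714]
force: [0.4, 0.0, -0.1]
finger_gap: 94.0
t 36.6 [284.1 -43.  325.7] phi -29.34 tx [ 0.0144 -0.01   -0.9998] q [-0.3901 -0.2073  1.9567 -0.0039  1.3751  0.1228] F [-0.5  0.4 -0. ] dq [ 0.011  0.013 -0.001 -0.005  0.001 -0.005] tau [ -0.3 -12.1 -24.    0.   -0.1   0. ]
```

View pics/s25.png

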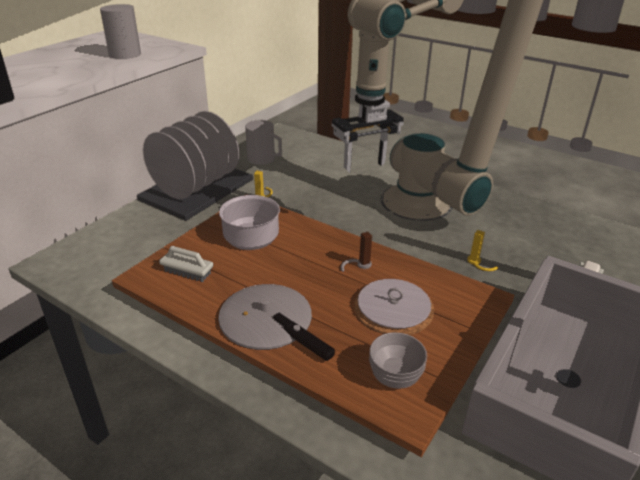

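View pics/t25.png

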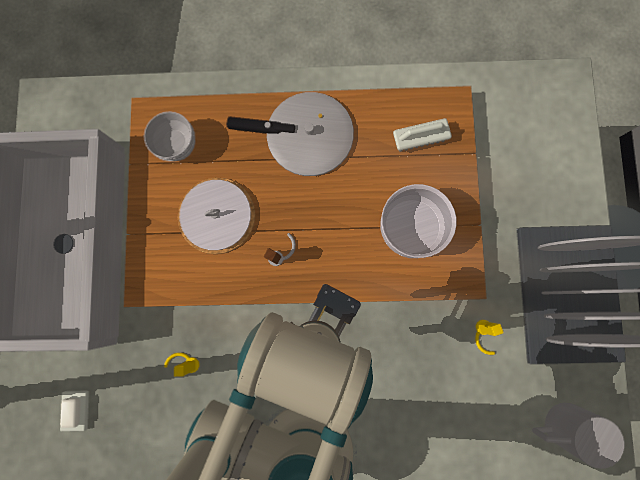

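Final views: the cover lies flat on the trivet at about (216,215) in the top image. The lifter stands upright on the stool at about (275,258), the bystanders are where they were, and the arm is clear.

```bash
python3 - <<'E'
from h import *
t=cv2.imread('pics/t25.png');a=cv2.imread('pics/t0.png') 
hsv=cv2.cvtColor(t,cv2.COLOR_BGR2HSV); m=((hsv[...,1]<50)&(hsv[...,2]>110)).astype(np.uint8)
n,l,s,c=cv2.connectedComponentsWithStats(m);k=l[200,205]
cs=cv2.findContours((l==k).astype(np.uint8),0,cv2.CHAIN_APPROX_NONE)[0];h=cv2.convexHull(max(cs,key=len))[:,0]
P=np.array([plane('top',p.astype(float),70) for p in h]);print('cover',circ(P),'trivet 551.5 201.6')
t0=cv2.imread('pics/top0.png');d=cv2.absdiff(t0,t).max(2)
for nm,(x,y,w,hh) in dict(lid=(225,88,135,60),brush=(388,115,66,38),bowls=(142,108,56,54)).items(): print(nm,(d[y:y+hh,x:x+w]>40).mean().round(4))
print(hand_in()); 
E
```

```text
cover (array([551.83807208, 201.10004708]), np.float64(83.39356122346541)) trivet 551.5 201.6
lid 0.0
brush 0.0
bowls 0.0
the job is handed in; nothing more can be done
None[ WARN:0@0.201] global loadsave.cpp:275 findDecoder imread_('pics/t0.png'): can't open/read file: check file path/integrity
```

The job is done and handed in at about 37 s of the 69 s allowed. I gripped the lifter by its wooden grip and swung its hook through the cover's ring to mid-bend. I lifted the cover off, set it on the trivet, swung the hook back out, and stood the lifter upright on the stool with the arm clear.

**Last checks:**
- **Cover:** measured about 1 mm from the trivet's centre, and it looks flat in both views.
- **Lifter:** stands upright and free. It touched the stool at the same tool height as at pickup (195 mm).
- **Bystanders:** the lid, brush and bowls show no change in the top picture.

**Trouble on the way:** the tool drifted to about 0.08 rad of tilt soon after the grasp, while carrying only the lifter. I brought it back to about 0.002 rad before going near the ring, and it stayed within about 0.02 rad until the lifter was set down. No last check failed or disagreed, but handing in gives no verdict.

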